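Shake nylon feet out over the curing tray

TASK

Lift the loose cover off the dry box and lay it flat on the belt, then take out the shaker and shake all eight nylon feet out over the curing tray, spread along its whole length: every quarter of the length gets at least one, none lies on top of another and none is left in the shaker or spilt. Finally stand the empty shaker upright on the belt; leave the stop block where it is.

Things in the scene. Friction and masses are not known exactly. Their poses are not given: they have to be found in the camera images.
- tray: Shallow dark grey tool tray used as the curing tray, 140 x 348 mm, 20 mm high, fixed on the belt. Origin: centre of its underside; y along its 348 mm length, z up. Floor top at z = 2 mm; inside 124 x 332 mm; walls 2 mm thick, 19 mm high. Its four quarters are each 83 mm of the length.
- dry_box: Grey plastic dry box 150 (x) x 98 (y) x 48 mm, fixed. Origin: centre of its underside. Its trough, 138 x 50.5 mm, floor at z = 4 mm, holds the shaker in the middle: 35 mm free beyond each end of it, 2 mm beside it; seat ribs at its ends rise to z = 11 mm. Two 6 mm steel pins stand 8 mm out of the top at (62, 37) and (-62, -37) mm.
- cover: Loose aluminium cover plate of the dry box, 154 x 102 x 4 mm, 0.12 kg, two 9.5 mm holes over the pins; underside at the box's z = 48 mm. Origin: centre of its underside, axes like the box's. On its middle a black knob 24 mm across, 30 mm tall; the wide part is 15 to 27 mm above the plate.
- cover_knob (a point): Point in the middle of the cover's knob, 25 mm above the plate's underside.
- shaker: Black plastic shaker box with a clear top, 68 (x) x 46 (y) x 40 mm, about 0.25 kg full; origin: centre of its underside. Its -x end tapers over the last 20 mm to a nose 32 mm wide with the only opening; the sides from x = -14 to 34 mm are flat and parallel. Stands upright in the dry box (origin at the box's z = 4 mm), x along the box's x.
- shaker_mouth (a point): Centre of the shaker's mouth in its -x end face, 17 mm above its underside: an opening 24 mm wide and 22 mm high (from 6 to 28 mm above the underside), over it a closed band 12 mm high. Feet pass it about one at a time and may jam until shaken.
- foot_0: White moulded nylon foot, number 0 of eight alike: round stud 14 mm across, 12 mm thick (z), 12 g, slippery; origin at its centre. Starts inside the shaker.
- foot_1: White moulded nylon foot, number 1 of eight alike: round stud 14 mm across, 12 mm thick (z), 12 g, slippery; origin at its centre. Starts inside the shaker.
- foot_2: White moulded nylon foot, number 2 of eight alike: round stud 14 mm across, 12 mm thick (z), 12 g, slippery; origin at its centre. Starts inside the shaker.
- foot_3: White moulded nylon foot, number 3 of eight alike: round stud 14 mm across, 12 mm thick (z), 12 g, slippery; origin at its centre. Starts inside the shaker.
- foot_4: White moulded nylon foot, number 4 of eight alike: round stud 14 mm across, 12 mm thick (z), 12 g, slippery; origin at its centre. Starts inside the shaker.
- foot_5: White moulded nylon foot, number 5 of eight alike: round stud 14 mm across, 12 mm thick (z), 12 g, slippery; origin at its centre. Starts inside the shaker.
- foot_6: White moulded nylon foot, number 6 of eight alike: round stud 14 mm across, 12 mm thick (z), 12 g, slippery; origin at its centre. Starts inside the shaker.
- foot_7: White moulded nylon foot, number 7 of eight alike: round stud 14 mm across, 12 mm thick (z), 12 g, slippery; origin at its centre. Starts inside the shaker.
- stop_block: Bystander: white aluminium stop block with two dark holes, 60 (y) x 30 (x) x 20 mm, loose; origin at the centre of its underside.

How it is judged:
By the outcome, as a careful person would: the job done as asked, in the order asked, and still so for the second after the job is handed in, with the robot touching nothing.
It also fails if it takes over 72 s, if anything falls off the work surface, if the arm or the gripper's body presses on something with over 40 N, if the wrist force passes 120 N, or if a joint passes its speed limit or range.

ROBOT

A 6-joint arm with a two-finger parallel gripper is mounted at the origin on the work surface; the furniture and walls round the work are solid. World frame = base frame: x ahead of the robot, y to its left, z up, the work surface at z = 0. Lengths are in m, angles in rad, forces in N, time in s.
With the tool pointing down it reaches from about 0.25 to 0.8 m from the base axis. Payload 3.9 kg.
Tool frame: the origin (TCP) lies between the finger pads; the fingertips stand 19 mm ahead of it and the grasp point (between the pads) is the TCP; z points along the fingers, y is the line along which they close (so a half turn about z gives the same grasp; the last joint's range is limited). The gripper opens to 85 mm and grips with 20 to 120 N. Pads are 22 mm wide; open, the fingers measure 114 mm over their backs; the gripper's body (76 mm by 85 mm) begins 54 mm behind the grasp point. The pads swing forward as they close: fully open they stand 13 mm farther back than shut.
Start: joints at [1.233, 0.26, -0.138, 1.173, 0, 1.571], TCP at [0.174, 0.495, 0.25] pointing down, gripper open.
Joint ranges: [-2.78, 2.78], [-0.83, 1.72], [-1.28, 1.37], [-1.9, 2.12], [-1.57, 1.48], [-3.14, 3.14]. Speed limits (rad/s): [2.57, 2.57, 3.14, 3.14, 3.14, 3.14].

INTERFACE

Orientations are given as a unit quaternion [w, x, y, z].
In Python, from station import arm, viewer gives the robot as it stands. The module is installed in compiled form; this text tells all that it offers.
- The arm moves only by the tool drive_tool, never from a script. Its argument "increments" is one flat list of numbers, 6 for each row, row after row: the shift along the tool's x, y, z each as a share of 4 cm, from -1 to 1, then the turn, a rotation vector about the tool's x, y, z each as a share of 6 degrees, from -1 to 1. In form: [tx, ty, tz, ax, ay, az, tx, ty, tz, ax, ay, az, ...]. A call has 1 to 5 rows; each row shifts and turns the commanded pose from where the row before left it, along the tool's axes as they then stand; what a row does not reach is not made up. A row lasts 1/12 s, in which the tool goes at most 41.7 mm and 7.16 degrees, less where a joint would pass 70% of its speed; a pose out of reach is approached as far as the arm can. A call with a number of a shift or a turn outside -1 to 1 is refused whole. A call with a gripper value outside its range is refused whole. "hand" is the closure, from -1 (fully open) to 1 (shut), set as the call begins (left out, the last holds). The fingers move at their own pace and stop on an object; "force" is the grip in N (left out, the last holds). Time passes only in rows, so rows that do not move let the fingers close. It gives the time, the measured TCP pose, the force, the opening and the grip force at its end, in the units of the state.
- arm.observe(): the state, without advancing time (a new reading comes with each control period).
- viewer.read_camera(name): name is "scene" or "side" or "wrist"; returns (picture, depth): 400x640x3 uint8, red, green, blue; 400x640 float32, m along the optical axis (not along the pixel's ray), 0 where there is no reading.
- viewer.get_calibration(name): a dict with "fov_y" (degrees; the focal length in pixels is half the picture's height over the tangent of half this angle, whatever the lens; pixels are square), "cx", "cy" (the principal point, pixels), "pose" (4x4, takes a point from camera to world coordinates); the wrist camera has in their place "T_tool_cam" (4x4, takes a point from camera to tool coordinates, whose origin is the TCP and whose axes are the flange's). Camera axes: x right, y down, z forward; pixel columns grow to the right and rows downward; lengths in m; the calibration is good to about 2 mm. A picture is of the moment at which its call begins: read the wrist's pose just before it. get_calibration takes no time and is no camera call.
- arm.hand_in(): hands the job in; it is judged then, once.
The state is a dict: "time": time; "joints": joint angles; "qvel": joint speeds; "joint_torque": joint torques, N m; "eef_pos": TCP position; "orientation": TCP orientation; "contact_force": force on the tool from outside, world axes, zero at the start; "wrist_torque": the same for the moment, N m; "grip_width": opening from 0.0 (shut) to 1.0 (fully open); "grip_force": force on a finger pad.
Only numpy, scipy, OpenCV 4.12 (cv2) and the standard library are available. Lean on these libraries where they do the work, as an engineer would, in place of code of your own. Each camera call takes 0.05 s, during which the arm holds its last target. There are 200 camera calls.

## Working session

There is one attempt and no reset: what is moved stays moved. The work goes in short steps, Python scripts to look and compute and a tool call to move; the robot and the scene stay as the last step left them, time stands still between calls to the robot, and variables do not carry over. Pictures are saved under pics/ and viewed, at most 10 in all, crops included, and the job is handed in when it is done.

Besides the shell and the picture viewer there is one more tool, called after "Request:" by a JSON object that holds its "method" and its "body". drive_tool: Moves the arm, as the interface text tells. Shift numbers are shares of 4 cm and turn numbers shares of 6 degrees, none past 1 either way. Its arguments: {"type":"object","properties":{"increments":{"type":"array","items":{"type":"number"}},"hand":{"type":"number"},"force":{"type":"number"}},"required":["increments"]}

```bash
mkdir -p pics
cat > h.py <<'E'
import numpy as np, cv2
from station import arm, viewer
from scipy.spatial.transform import Rotation as R
def cal(n):
    c=viewer.get_calibration(n); f=200/np.tan(np.radians(c['fov_y'])/2); return c,f
def tool():
    s=arm.observe(); q=s['orientation']; T=np.eye(4); T[:3,:3]=R.from_quat([q[1],q[2],q[3],q[0]]).as_matrix(); T[:3,3]=s['eef_pos']; return T
def shot(n):
    c,f=cal(n); P=tool()@np.array(c['T_tool_cam']) if n=='wrist' else np.array(c['pose'])
    im,d=viewer.read_camera(n); return im,d,P,f,c['cx'],c['cy']
def cloud(s):
    im,d,P,f,cx,cy=s; v,u=np.mgrid[0:400,0:640]
    X=np.stack([(u-cx)/f*d,(v-cy)/f*d,d],-1); return X@P[:3,:3].T+P[:3,3]
def ray(s,u,v,z):
    im,d,P,f,cx,cy=s; r=P[:3,:3]@np.array([(u-cx)/f,(v-cy)/f,1]); return P[:3,3]+r*(z-P[2,3])/r[2]
def save(n,im): cv2.imwrite('pics/'+n,im[...,::-1])
E
python3 - <<'E'
from h import *
a=shot('scene');b=shot('side');w=shot('wrist')
np.savez('s0.npz',a=a[0],ad=a[1],b=b[0],bd=b[1],w=w[0],wd=w[1])
im=np.vstack([np.hstack([cv2.resize(a[0],(400,250)),cv2.resize(b[0],(400,250))]),np.hstack([cv2.resize(w[0],(400,250)),np.zeros((250,400,3),np.uint8)])])
save('all.png',im)
for s in (a,b,w): print(s[2].round(3).tolist(),s[3],s[4],s[5])
print(tool().round(3).tolist()); print(arm.observe())
E
```

```text
[[0.847, -0.264, 0.461, 0.039], [-0.531, -0.42, 0.735, -0.652], [-0.0, -0.868, -0.496, 0.522], [0.0, 0.0, 0.0, 1.0]] 382.03865991805577 311.42606958461135 194.07273435461033
[[-0.999, 0.011, -0.052, 0.497], [0.051, 0.464, -0.885, 0.876], [0.014, -0.886, -0.463, 0.53], [0.0, 0.0, 0.0, 1.0]] 451.1948705951997 330.1774948857456 192.72252600534642
[[0.332, 0.906, 0.263, 0.106], [0.943, -0.318, -0.095, 0.519], [-0.002, 0.28, -0.96, 0.373], [0.0, 0.0, 0.0, 1.0]] 307.1534069784477 320.6703027436812 203.68974973076388
[[-0.943, 0.331, -0.0, 0.174], [0.331, 0.943, -0.001, 0.495], [-0.0, -0.002, -1.0, 0.25], [0.0, 0.0, 0.0, 1.0]]
{'time': 0.15, 'joints': array([ 1.23299921e+00,  2.60569739e-01, -1.39068820e-01,  1.17269592e+00,
       -3.20023648e-05,  1.57076600e+00]), 'qvel': array([0.00202798, 0.00017389, 0.00529341, 0.00089364, 0.00149863,
       0.0018967 ]), 'joint_torque': array([ 4.66143338e-04, -4.06005621e+01,  2.54166877e+01,  1.26411236e-02,
        7.40616724e-05,  8.41504658e-06]), 'eef_pos': array([0.17383676, 0.49486536, 0.24963837]), 'orientation': array([-1.13517349e-04,  1.68081673e-01,  9.85772773e-01, -7.60821519e-04]), 'contact_force': array([-1.00734887, -0.52940301,  0.25873566]), 'wrist_torque': array([-0.01599825,  0.00302792, -0.06025682]), 'grip_force': 0.0, 'grip_width': 1.0006239724813066}
```

View pics/all.png

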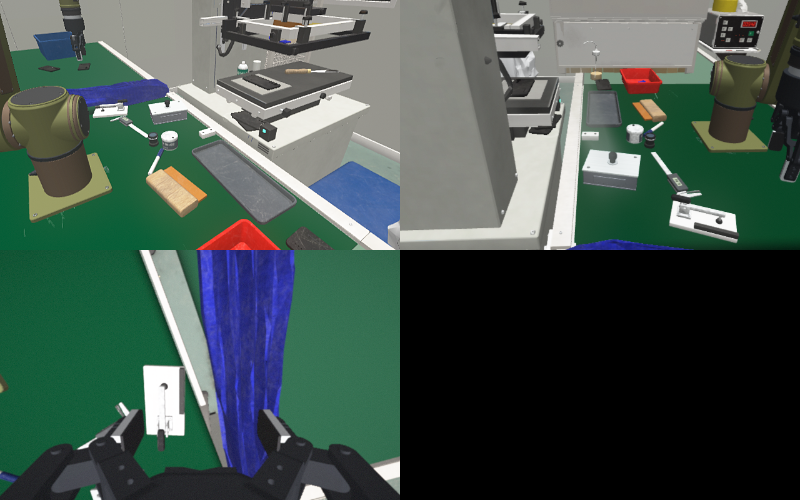

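The picture shows the dry box with its cover at scene ~(272,176) and side ~(339,262), with the knob at side (340,248). The tray is at scene (390,285) and the stop block at side (304,214). The clear belt lies between the robot and the rail.

Run:
```python
from h import *
b=shot('side');a=shot('scene')
for n,s in (('side',b),('scene',a)):
    C=cloud(s)
    u,v={'side':(339,262),'scene':(272,180)}[n]
    if n=='side':
        print('knob px',C[246,341].round(3)); 
    p=C[v,u]; print(n,'seed',p.round(3))
    near=(np.hypot(C[...,0]-p[0],C[...,1]-p[1])<.13)&(s[1]>0)
    m=near&(abs(C[...,2]-.052)<.005); q=C[m]
    r=cv2.minAreaRect((q[:,:2]*1000).astype(np.float32)); print('cover',m.sum(),r,np.median(q[:,2]))
    k=near&(C[...,2]>.065)&(C[...,2]<.095); q=C[k]
    print('knob',k.sum(),q.min(0),q.max(0),q.mean(0))
    # tray: dark grey at z<0.03
    hsv=cv2.cvtColor(s[0],cv2.COLOR_RGB2HSV)
    g=((hsv[...,1]<60)&(hsv[...,2]<140)&(C[...,2]>-.01)&(C[...,2]<.03)&(C[...,0]>.2)&(C[...,0]<.8)&(s[1]>0)).astype(np.uint8)
    nn,l,st,ce=cv2.connectedComponentsWithStats(g)
    for i in np.argsort(-st[1:,4])[:3]+1:
        q=C[l==i]; print('grey',st[i,4],ce[i].round(),cv2.minAreaRect((q[:,:2]*1000).astype(np.float32)),np.percentile(q[:,2],[5,50,95]).round(3))
    w=((hsv[...,1]<40)&(hsv[...,2]>170)&(abs(C[...,2]-.02)<.006)&(C[...,0]>.2)&(C[...,0]<.75)&(s[1]>0)).astype(np.uint8)
    nn,l,st,ce=cv2.connectedComponentsWithStats(w)
    for i in np.argsort(-st[1:,4])[:4]+1:
        q=C[l==i]; print('white20',st[i,4],ce[i].round(),cv2.minAreaRect((q[:,:2]*1000).astype(np.float32)))
    # obstacle map
    print('belt z',np.median(C[...,2][(abs(C[...,2])<.01)]))
A,B=cloud(a),cloud(b)
Q=np.vstack([A[a[1]>0],B[b[1]>0]])
print('height grid cm, rows x .2...  cols y .5->-.6')
for x in np.arange(.15,.8,.04):
    row=[]
    for y in np.arange(.56,-.5,-.04):
        q=Q[(abs(Q[:,0]-x)<.02)&(abs(Q[:,1]-y)<.02)]
        row.append('%3d'%round(100*np.percentile(q[:,2],98)) if len(q)>3 else '  .')
    print('%.2f'%x,''.join(row))
save('s1.png',b[0]); save('a1.png',a[0])
```

```text
knob px [0.438 0.223 0.083]
side seed [0.441 0.229 0.053]
cover 2905 ((439.1068420410156, 218.1302490234375), (106.34552764892578, 154.46115112304688), 77.02587127685547) 0.052125052808440375
knob 154 [0.42701758 0.21201159 0.06614532] [0.45036277 0.23163129 0.08383835] [0.43948397 0.22431186 0.0774323 ]
grey 4955 [320. 180.] ((457.009765625, -282.07818603515625), (732.1817016601562, 162.28945922851562), 89.95547485351562) [-0.001  0.003  0.02 ]
grey 2503 [190. 355.] ((618.7049560546875, 142.8219757080078), (701.3705444335938, 179.7073516845703), 74.30839538574219) [-0.002  0.01   0.027]
grey 1056 [336. 292.] ((454.04400634765625, 263.5113525390625), (22.251384735107422, 155.9130401611328), 70.26453399658203) [0.002 0.017 0.029]
white20 228 [304. 215.] ((503.6059265136719, 1.1973419189453125), (34.64586639404297, 58.931880950927734), 87.29180145263672)
white20 171 [454. 341.] ((274.7130126953125, 381.5703430175781), (33.14703369140625, 34.02002716064453), 68.03572845458984)
white20 68 [443. 290.] ((261.129150390625, 270.1329650878906), (13.122292518615723, 33.53620147705078), 10.6060
[... 2237 characters left out ...]
2  1
0.51   6  8  5  0  0  0  0  0  5  5  5  0  0  0  2  0  2  2  2  2  2  2  2  2  2  1  0
0.55   .  7  5  1  1  1  1  1  1  1  1  1  1  1  2  1  1  1  1  1  1  1  1  1  1  1  1
0.59   .  4  2  1  1  1  1  1  1  1  1  1  1  1  1  1  1  1  1  2  1  1  1  1  1  1  1
0.63   .  .  .  4  4  4  4  4 40 40  4 18 18 18 18 18 18 18 18  9  4  .  .  .  .  .  .
0.67   .  .  .  4  4 38  4  4 40 40 40 40 40 40 40 40 40 40 40 36  4  .  .  .  .  .  .
0.71   .  .  . 49 48 48 48 47 47 41 44 44 41 41 41 41 41 41 44 44  4  .  .  .  .  .  .
0.75   .  .  . 49  .  .  . 43 46 47 47 44 41 19 19 19 19 40 44 44  4  .  .  .  .  .  .
0.79   .  .  . 44  .  .  . 28 28 44 47 47 41 47 47 48 48 47 40 36  4  .  .  .  .  .  .
```

View pics/s1.png

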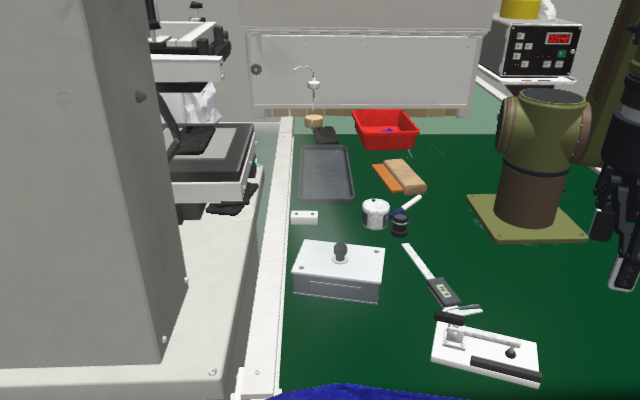

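View pics/a1.png

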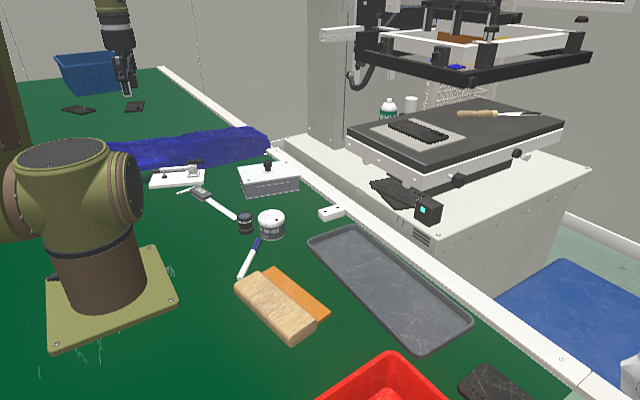

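The side view shows the cover at (339,262) with its knob at (341,248), the stop block at (304,216) and the tray at (326,172). The scene view agrees, with the tray at (390,290). The two views agree on the cover: centre (0.439, 0.217), top at z≈0.052, long axis at about 167°. Next I'll move over it.

Request:
{"method": "drive_tool", "body": {"increments": [-0.85,-0.43,0,0,0,0,-0.85,-0.43,0,0,0,0,-0.85,-0.43,0,0,0,0,-0.85,-0.43,0,0,0,0,-0.85,-0.43,0,0,0,0], "hand": -1, "force": 50}}

```text
time: 0.67
eef_pos: [0.3066, 0.3565, 0.2503]
orientation: [0.0, 0.168, 0.986, 0.0]
contact_force: [0.1, -0.4, -1.0]
grip_width: 1.0
grip_force: 0.0
```

Request:
{"method": "drive_tool", "body": {"increments": [-0.85,-0.43,0,0,0,0,-0.85,-0.43,0,0,0,0,-0.85,-0.43,0,0,0,0,-0.85,-0.43,0,0,0,0,-0.85,-0.43,0,0,0,0]}}

```text
time: 1.08
eef_pos: [0.4387, 0.2187, 0.2504]
orientation: [0.0, 0.168, 0.986, 0.0]
contact_force: [0.3, 0.6, 0.3]
grip_width: 0.998
grip_force: 0.0
```

Request:
{"method": "drive_tool", "body": {"increments": [0,0,0.9,0,0,-1,0,0,0.9,0,0,0,0,0,0,0,0,0]}}

```text
time: 1.33
eef_pos: [0.4335, 0.217, 0.1723]
orientation: [-0.005, 0.117, 0.993, -0.003]
contact_force: [-1.9, -0.5, 0.5]
grip_width: 0.998
grip_force: 0.0
```

```bash
cat >> h.py <<'E'
def go(p):
    T=tool(); print('toTool(m)',(T[:3,:3].T@(np.array(p)-T[:3,3])).round(4),'rows x25:',(T[:3,:3].T@(np.array(p)-T[:3,3])/.04).round(2))
def st():
    s=arm.observe(); T=tool(); print('t',round(s['time'],2),'p',s['eef_pos'].round(4),'xaz',np.degrees(np.arctan2(T[1,0],T[0,0])).round(2),'z',T[:3,2].round(3),'j',s['joints'].round(2),'F',s['contact_force'].round(1),'gw',round(s['grip_width'],3),'gf',round(s['grip_force'],1))
E
python3 - <<'E'
from h import *
st(); w=shot('wrist'); save('w1.png',w[0]); C=cloud(w)
near=(np.hypot(C[...,0]-.44,C[...,1]-.217)<.13)&(w[1]>0)
q=C[near&(abs(C[...,2]-.052)<.006)]; print(len(q),cv2.minAreaRect((q[:,:2]*1000).astype(np.float32)),np.median(q[:,2]))
k=near&(C[...,2]>.065)&(C[...,2]<.095)&(np.hypot(C[...,0]-.44,C[...,1]-.217)<.04); q=C[k];print('knob',k.sum(),q.min(0).round(4),q.max(0).round(4),q.mean(0).round(4))
go([.4393,.2173,.078])
b=shot('side');a=shot('scene')
for s in (a,b):
    C=cloud(s);m=(C[...,0]>.37)&(C[...,0]<.535)&(C[...,1]<-.04)&(C[...,1]>-.43)&(s[1]>0)&(abs(C[...,2]-.02)<.004)&(s[0].max(-1)<150)
    q=C[m];print('tray rim',m.sum(),cv2.minAreaRect((q[:,:2]*1000).astype(np.float32)),np.percentile(q[:,:2],[1,99],axis=0).round(4).tolist())
E
```

```text
t 1.33 p [0.4335 0.217  0.1723] xaz 166.51 z [-0.011 -0.006 -1.   ] j [ 0.46  0.25 -0.37  0.97  0.    0.7 ] F [-1.9 -0.5  0.5] gw 0.998 gf 0.0
21004 ((438.63873291015625, 218.021728515625), (102.29576110839844, 154.59132385253906), 77.044677734375) 0.05173467034878622
knob 833 [0.4263 0.2066 0.0668] [0.4501 0.2297 0.0834] [0.4362 0.2186 0.08  ]
toTool(m) [-0.0055  0.0007  0.0972] rows x25: [-0.14  0.02  2.43]
tray rim 1681 ((447.49688720703125, -247.03871154785156), (348.28887939453125, 141.06854248046875), 89.0638198852539) [[0.3758, -0.4205], [0.5175, -0.075]]
tray rim 326 ((447.7462158203125, -243.28900146484375), (352.3734130859375, 139.65277099609375), 89.50341033935547) [[0.3803, -0.4171], [0.5184, -0.0677]]
```

View pics/w1.png

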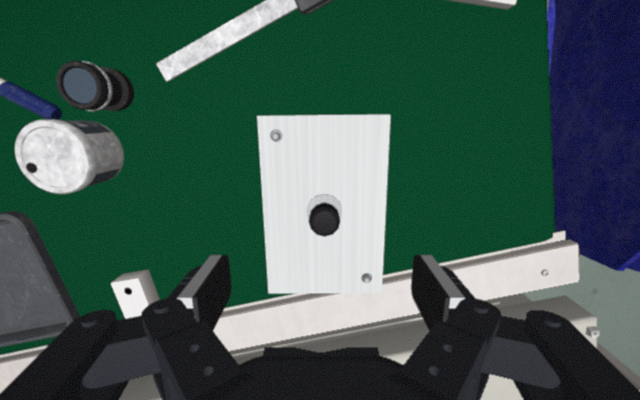

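The wrist view shows the cover centred at about (325,205) with its knob at (324,215) and clear belt around the fingers. It agrees with the other two views. Next I'll descend, grip the knob and lift.

Request:
{"method": "drive_tool", "body": {"increments": [-0.12,0.04,0.8,0,0,0,0,0,0.8,0,0,0,0,0,0.6,0,0,0,0,0,0.17,0,0,0,0,0,0,0,0,0]}}

```text
time: 1.9
eef_pos: [0.4427, 0.2214, 0.0838]
orientation: [-0.0, 0.116, 0.993, -0.0]
contact_force: [0.2, 0.4, 0.2]
grip_width: 1.0
grip_force: 0.0
```

```bash
python3 -c "
from h import *
st();go([.4385,.2180,.077])"
```

```text
t 1.9 p [0.4427 0.2214 0.0838] xaz 166.71 z [-0.001 -0.    -1.   ] j [ 0.46  0.35 -0.49  0.73  0.    0.7 ] F [0.2 0.4 0.2] gw 1.0 gf 0.0
toTool(m) [ 0.0033 -0.0043  0.0068] rows x25: [ 0.08 -0.11  0.17]
```

Request:
{"method": "drive_tool", "body": {"increments": [0.08,-0.11,0.17,0,0,0,0,0,0,0,0,0]}}

```text
time: 2.07
eef_pos: [0.4389, 0.2175, 0.0778]
orientation: [0.001, 0.116, 0.993, 0.0]
contact_force: [-0.5, 0.8, -0.9]
grip_width: 0.999
grip_force: 0.0
```

Request:
{"method": "drive_tool", "body": {"increments": [0,0,0,0,0,0,0,0,0,0,0,0,0,0,0,0,0,0,0,0,0,0,0,0,0,0,0,0,0,0], "hand": 1, "force": 50}}

```text
time: 2.48
eef_pos: [0.439, 0.2174, 0.0771]
orientation: [0.0, 0.116, 0.993, 0.0]
contact_force: [0.1, -0.2, -0.3]
grip_width: 0.297
grip_force: 0.0
```

Request:
{"method": "drive_tool", "body": {"increments": [0,0,0,0,0,0,0,0,0,0,0,0,0,0,0,0,0,0,0,0,0,0,0,0,0,0,0,0,0,0]}}

```text
time: 2.9
eef_pos: [0.439, 0.2174, 0.0773]
orientation: [0.0, 0.116, 0.993, 0.0]
contact_force: [-0.6, 0.8, 5.3]
grip_width: 0.254
grip_force: 48.8
```

```bash
python3 -c "
from h import *
st()"
```

```text
t 2.9 p [0.439  0.2174 0.0773] xaz 166.64 z [ 0.001  0.    -1.   ] j [ 0.46  0.34 -0.51  0.71  0.    0.69] F [-0.6  0.8  5.3] gw 0.254 gf 48.8
```

Request:
{"method": "drive_tool", "body": {"increments": [0,0,-0.2,0,0,0,0,0,-0.3,0,0,0,0,0,-0.4,0,0,0,0,0,-0.4,0,0,0,0,0,-0.4,0,0,0]}}

```text
time: 3.32
eef_pos: [0.4382, 0.217, 0.1453]
orientation: [-0.0, 0.116, 0.993, -0.0]
contact_force: [-0.2, 0.1, -0.5]
grip_width: 0.248
grip_force: 49.2
```

Request:
{"method": "drive_tool", "body": {"increments": [0.15,0.5,0,0,0,0,0.25,0.8,0,0,0,0,0.25,0.8,0,0,0,0,0.25,0.8,0,0,0,0,0.25,0.8,0,0,0,0]}}

```text
time: 3.73
eef_pos: [0.4277, 0.3731, 0.1448]
orientation: [-0.0, 0.116, 0.993, -0.0]
contact_force: [1.0, -0.1, -1.1]
grip_width: 0.249
grip_force: 49.2
```

Request:
{"method": "drive_tool", "body": {"increments": [0,0,0.4,0,0,0,0,0,0.6,0,0,0,0,0,0.6,0,0,0,0,0,0.6,0,0,0,0,0,0.5,0,0,0]}}

```text
time: 4.15
eef_pos: [0.4273, 0.3715, 0.0351]
orientation: [-0.001, 0.116, 0.993, -0.001]
contact_force: [-0.5, 0.5, -1.4]
grip_width: 0.255
grip_force: 49.3
```

Request:
{"method": "drive_tool", "body": {"increments": [0,0,0,0,0,0,0,0,0,0,0,0]}}

```text
time: 4.32
eef_pos: [0.427, 0.3709, 0.0358]
orientation: [-0.001, 0.116, 0.993, -0.001]
contact_force: [0.1, -0.1, -0.3]
grip_width: 0.255
grip_force: 49.4
```

Run:
```python
from h import *
st(); b=shot('side'); save('s2.png',b[0][150:400,200:560])
```

```text
t 4.32 p [0.427  0.3709 0.0358] xaz 166.65 z [-0.003 -0.002 -1.   ] j [ 0.72  0.5  -0.37  0.7  -0.    0.95] F [ 0.1 -0.1 -0.3] gw 0.255 gf 49.4
```

View pics/s2.png

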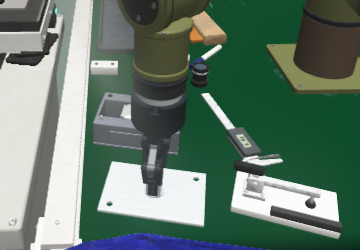

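The crop shows the cover level under the gripper at (155,195), clear of the box and the toggle clamp. Next I'll lower the last 6 mm, release and rise.

Request:
{"method": "drive_tool", "body": {"increments": [0,0,0.1,0,0,0,0,0,0.05,0,0,0,0,0,0,0,0,0]}}

```text
time: 4.62
eef_pos: [0.4286, 0.3722, 0.0315]
orientation: [0.0, 0.116, 0.993, 0.001]
contact_force: [-0.2, 0.1, -1.4]
grip_width: 0.247
grip_force: 49.4
```

Request:
{"method": "drive_tool", "body": {"increments": [0,0,0,0,0,0,0,0,0,0,0,0,0,0,0,0,0,0,0,0,0,0,0,0], "hand": -0.3}}

```text
time: 4.95
eef_pos: [0.4283, 0.3721, 0.0311]
orientation: [0.0, 0.116, 0.993, 0.0]
contact_force: [0.2, 0.0, -0.4]
grip_width: 0.654
grip_force: 0.0
```

Request:
{"method": "drive_tool", "body": {"increments": [0,0,-0.4,0,0,0,0,0,-0.8,0,0,0,0,0,-0.9,0,0,0,0,0,-0.9,0,0,0,0,0,-0.9,0,0,0]}}

```text
time: 5.37
eef_pos: [0.4278, 0.3716, 0.1884]
orientation: [-0.0, 0.116, 0.993, -0.0]
contact_force: [0.1, -0.9, -0.0]
grip_width: 0.65
grip_force: 0.0
```

Request:
{"method": "drive_tool", "body": {"increments": [-0.2,-0.9,0,0,0,1,-0.2,-0.9,0,0,0,1,0,-0.6,0,0,0,1,0,0,0,0,0,1,0,0,0,0,0,1], "hand": -1}}

```text
time: 5.78
eef_pos: [0.4121, 0.275, 0.1871]
orientation: [-0.0, 0.373, 0.928, -0.0]
contact_force: [0.4, 0.4, -0.4]
grip_width: 0.999
grip_force: 0.0
```

Request:
{"method": "drive_tool", "body": {"increments": [0,0,0,0,0,1,0,0,0,0,0,1,0,0,0,0,0,1,0,0,0,0,0,1,0,0,0,0,0,1]}}

```text
time: 6.2
eef_pos: [0.4129, 0.2767, 0.1869]
orientation: [0.0, 0.599, 0.8, 0.0]
contact_force: [-0.1, -0.3, 0.0]
grip_width: 1.004
grip_force: 0.0
```

Request:
{"method": "drive_tool", "body": {"increments": [0,0,0,0,0,1,0,0,0,0,0,1,0,0,0,0,0,1,0,0,0,0,0,1,0,0,0,0,0,1]}}

```text
time: 6.62
eef_pos: [0.4129, 0.2767, 0.1868]
orientation: [0.0, 0.786, 0.618, 0.0]
contact_force: [-0.6, -0.2, 0.4]
grip_width: 0.999
grip_force: 0.0
```

Run:
```python
from h import *
st(); w=shot('wrist'); save('w2.png',w[0]); np.savez('w2.npz',d=w[1],P=w[2],im=w[0])
C=cloud(w)
near=(np.hypot(C[...,0]-.4385,C[...,1]-.218)<.11)&(w[1]>0)
q=C[near&(abs(C[...,2]-.048)<.004)]; print(len(q),cv2.minAreaRect((q[:,:2]*1000).astype(np.float32)),np.median(q[:,2]))
a=np.radians(167); X=np.array([np.cos(a),np.sin(a)]);Y=np.array([-np.sin(a),np.cos(a)])
e=C[...,:2]-np.array([.4385,.218]); bx=e@X; by=e@Y
print('box-frame height (mm) rows bx -80..80, cols by -50..50')
for x in range(-80,81,8):
    print('%4d'%x,' '.join('%3d'%round(1000*np.median(C[...,2][m])) if (m:=near&(abs(bx*1000-x)<4)&(abs(by*1000-y)<3)).sum()>2 else '  .' for y in range(-54,55,6)))
b=shot('side'); C=cloud(b); q=C[(abs(C[...,2]-.004)<.004)&(abs(C[...,0]-.43)<.1)&(abs(C[...,1]-.375)<.08)&(b[0].min(-1)>130)]; print('cover',len(q),cv2.minAreaRect((q[:,:2]*1000).astype(np.float32)))
```

```text
t 6.62 p [0.4129 0.2767 0.1868] xaz 76.35 z [ 0.  0. -1.] j [ 0.59  0.25 -0.32  1.    0.    2.4 ] F [-0.6 -0.2  0.4] gw 0.999 gf 0.0
8463 ((438.6632385253906, 218.49392700195312), (98.60411834716797, 149.6980743408203), 77.10025024414062) 0.04745820917632376
box-frame height (mm) rows bx -80..80, cols by -50..50
 -80  -1   0  -1   .   .   .   .   .   .   .   .   .   .   .   .   .   .   .   .
 -72   0  31  47  48  48  47  43  36  34  34  34  27  10   4   .   .   .   .   .
 -64   0  34  48  55  48  47   .   4   4   4   4   4   4   4   .   .   .   .   .
 -56   0  33  48  48  48  47   .   4   4   4   4   4   4   8   .   .   .   .   .
 -48   0  35  48  48  48  46   .   4   4   4   4   3   3  22  47  48  48  47   .
 -40   1  40  48  48  48   .   .   .   .   .   .   .   .  37  48  48  48  47   .
 -32  15 237 238  48  48  44  44  44  44  44  44  44  44  44  47  48  48  47   .
 -24 236 236 237  48  48  44  44  44  44  44  44  44  44  44  48  48  48  47   .
 -16 233 233 232  48  48  43  44  44  44  44  44  44  44  44  48  48  48  47   .
  -8 202 183 232  48  48  43  44  44  44  44  44  44  44 
[... 325 characters left out ...]
42  48  48  48  47   .
  32   1  38  48  48  48   .  33  44  44  43  43  43  43  37  48  48  48  47   .
  40   0  39  48  48  48  47   .  11  10  11  10  11  10  27  48  48  48  47   .
  48   0  33  48  48  48  46   .   4   4   4   4   4   4  26  48  48  48  47   .
  56   0  31  48  48  48  47   .   4   4   4   4   4   4  26  48  48  48  48   .
  64   0  33  48  48  48  47   .   4   4   4   4   4   4  26  48  50  48  48   .
  72   0  28  48  48  48  47  47  47  46  46  46  46  46  46  48  48  48  47   .
  80 208 198 194   0  -1   0   0   0  -1   0   0   0   0   0   0   0   0   0   0
cover 4970 ((429.4853820800781, 372.33447265625), (105.54515075683594, 155.64956665039062), 77.12188720703125)
```

View pics/w2.png

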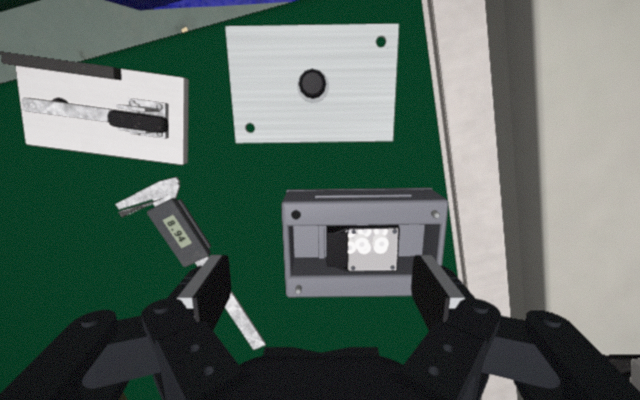

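The wrist view shows the cover lying flat, with its knob at (312,83), and the shaker in the trough at (365,248). Its tapered dark nose is on the left (world −x). White feet are visible through the clear top, which measures z≈0.044. The 2 mm side gaps mean I must lift it by its ends first.

```bash
python3 -c "
from h import *
st();go([.4386,.2184,.028])"
```

```text
t 6.72 p [0.4129 0.2767 0.1868] xaz 76.66 z [ 0.  0. -1.] j [ 0.59  0.25 -0.32  1.    0.    2.39] F [ 0.4 -0.3 -0.3] gw 1.0 gf 0.0
toTool(m) [-0.0508  0.0385  0.1588] rows x25: [-1.27  0.96  3.97]
```

Request:
{"method": "drive_tool", "body": {"increments": [-0.64,0.48,0,0,0,-0.08,-0.63,0.48,0,0,0,0,0,0,0.8,0,0,0,0,0,0.8,0,0,0,0,0,0.6,0,0,0]}}

```text
time: 7.13
eef_pos: [0.4387, 0.2177, 0.0974]
orientation: [-0.0, 0.781, 0.624, 0.0]
contact_force: [-0.1, 0.7, 0.0]
grip_width: 0.997
grip_force: 0.0
```

Request:
{"method": "drive_tool", "body": {"increments": [0,0,0,0,0,0,0,0,0,0,0,0]}}

```text
time: 7.3
eef_pos: [0.4376, 0.2179, 0.098]
orientation: [-0.0, 0.781, 0.624, -0.002]
contact_force: [-0.2, -0.5, 0.3]
grip_width: 1.001
grip_force: 0.0
```

```bash
python3 -c "
from h import *
st();go([.4386,.2184,.028])"
```

```text
t 7.3 p [0.4376 0.2179 0.098 ] xaz 77.22 z [-0.003 -0.001 -1.   ] j [ 0.46  0.32 -0.48  0.77  0.    2.26] F [-0.2 -0.5  0.3] gw 1.001 gf 0.0
toTool(m) [0.0008 0.001  0.07  ] rows x25: [0.02 0.03 1.75]
```

Request:
{"method": "drive_tool", "body": {"increments": [0.02,0.02,0.5,0,0,0,0,0,0.5,0,0,0,0,0,0.4,0,0,0,0,0,0.33,0,0,0,0,0,0,0,0,0]}}

```text
time: 7.72
eef_pos: [0.4397, 0.2193, 0.0293]
orientation: [-0.0, 0.781, 0.624, -0.0]
contact_force: [-0.5, -0.6, 0.6]
grip_width: 1.003
grip_force: 0.0
```

Request:
{"method": "drive_tool", "body": {"increments": [0,0,0,0,0,0,0,0,0,0,0,0,0,0,0,0,0,0,0,0,0,0,0,0,0,0,0,0,0,0], "hand": 1, "force": 40}}

```text
time: 8.13
eef_pos: [0.4412, 0.22, 0.0313]
orientation: [0.0, 0.782, 0.624, 0.002]
contact_force: [-0.6, 0.3, 6.4]
grip_width: 0.788
grip_force: 46.3
```

Request:
{"method": "drive_tool", "body": {"increments": [0,0,-0.1,0,0,0,0,0,-0.2,0,0,0,0,0,-0.2,0,0,0,0,0,0,0,0,0]}}

```text
time: 8.47
eef_pos: [0.4408, 0.2196, 0.0513]
orientation: [0.0, 0.782, 0.623, 0.001]
contact_force: [0.6, -0.4, -2.3]
grip_width: 0.789
grip_force: 45.7
```

```bash
python3 -c "
from h import *
st();go([.43,.078,.028])"
```

```text
t 8.47 p [0.4408 0.2196 0.0513] xaz 77.12 z [ 0.003  0.001 -1.   ] j [ 0.46  0.38 -0.54  0.64 -0.    2.26] F [ 0.6 -0.4 -2.3] gw 0.789 gf 45.7
toTool(m) [-0.1405  0.021   0.0231] rows x25: [-3.51  0.52  0.58]
```

Request:
{"method": "drive_tool", "body": {"increments": [0,0,-0.4,0,0,0,0,0,-0.6,0,0,0,0,0,-0.5,0,0,0,-0.4,0.1,0,0,0,0,-0.7,0.1,0,0,0,0]}}

```text
time: 8.88
eef_pos: [0.4407, 0.1767, 0.1115]
orientation: [0.001, 0.781, 0.625, 0.003]
contact_force: [0.7, -0.6, -2.3]
grip_width: 0.794
grip_force: 46.3
```

Request:
{"method": "drive_tool", "body": {"increments": [-0.8,0.1,0,0,0,0,-0.8,0.1,0,0,0,0,-0.5,0.1,0,0,0,0,-0.3,0.02,0,0,0,0,0,0,0,0,0,0]}}

```text
time: 9.3
eef_pos: [0.4278, 0.0757, 0.1095]
orientation: [0.0, 0.783, 0.622, -0.001]
contact_force: [-1.1, 0.7, -2.1]
grip_width: 0.786
grip_force: 46.3
```

Request:
{"method": "drive_tool", "body": {"increments": [0,0,0.6,0,0,0,0,0,0.6,0,0,0,0,0,0.5,0,0,0,0,0,0.2,0,0,0,0,0,0,0,0,0]}}

```text
time: 9.72
eef_pos: [0.4271, 0.0782, 0.032]
orientation: [-0.001, 0.782, 0.624, -0.002]
contact_force: [0.2, 0.8, -2.2]
grip_width: 0.789
grip_force: 46.4
```

```bash
python3 -c "
from h import *
st();go([.43,.078,.0275]); b=shot('side'); save('s3.png',b[0][180:330,250:450]);C=cloud(b); T=tool()
m=(abs(C[...,0]-T[0,3])<.06)&(abs(C[...,1]-T[1,3])<.05)&(C[...,2]<.08)&(b[1]>0)
print(np.percentile(C[m][:,2],[1,50,99]))"
```

```text
t 9.72 p [0.4271 0.0782 0.032 ] xaz 77.16 z [-0.004 -0.    -1.   ] j [ 0.18  0.33 -0.7   0.54  0.    1.98] F [ 0.2  0.8 -2.2] gw 0.789 gf 46.4
toTool(m) [0.0005 0.0029 0.0045] rows x25: [0.01 0.07 0.11]
[-0.00147335  0.03455957  0.07832882]
```

Request:
{"method": "drive_tool", "body": {"increments": [0,0,0.08,0,0,0,0,0,0.02,0,0,0,0,0,0,0,0,0]}}

```text
time: 10.02
eef_pos: [0.4297, 0.0783, 0.0302]
orientation: [0.0, 0.782, 0.623, 0.001]
contact_force: [-0.1, 1.0, -2.0]
grip_width: 0.79
grip_force: 46.5
```

Request:
{"method": "drive_tool", "body": {"increments": [0,0,0.03,0,0,0,0,0,0,0,0,0]}}

```text
time: 10.18
eef_pos: [0.4292, 0.0781, 0.0287]
orientation: [0.0, 0.782, 0.623, 0.0]
contact_force: [-0.7, 0.3, -1.6]
grip_width: 0.79
grip_force: 46.5
```

Request:
{"method": "drive_tool", "body": {"increments": [0,0,0.04,0,0,0,0,0,0,0,0,0]}}

```text
time: 10.35
eef_pos: [0.4292, 0.0781, 0.0273]
orientation: [0.0, 0.782, 0.623, 0.0]
contact_force: [-2.0, -0.0, 3.6]
grip_width: 0.792
grip_force: 47.2
```

Request:
{"method": "drive_tool", "body": {"increments": [0,0,0.03,0,0,0,0,0,0,0,0,0]}}

```text
time: 10.52
eef_pos: [0.4293, 0.0781, 0.0272]
orientation: [0.0, 0.782, 0.623, 0.001]
contact_force: [-3.7, -0.5, 17.6]
grip_width: 0.784
grip_force: 48.8
```

Request:
{"method": "drive_tool", "body": {"increments": [0,0,0,0,0,0,0,0,0,0,0,0,0,0,0,0,0,0], "hand": -1}}

```text
time: 10.77
eef_pos: [0.4291, 0.078, 0.0257]
orientation: [0.0, 0.782, 0.623, 0.0]
contact_force: [1.3, -0.4, -0.8]
grip_width: 0.999
grip_force: 0.0
```

Request:
{"method": "drive_tool", "body": {"increments": [0,0,-0.6,0,0,0,0,0,-0.9,0,0,0,0,0,-0.5,0,0,0,0,0,0,0,0,-1,0,0,0,0,0,-1]}}

```text
time: 11.18
eef_pos: [0.4305, 0.0783, 0.1071]
orientation: [0.001, 0.711, 0.703, 0.002]
contact_force: [0.0, 0.6, -0.9]
grip_width: 0.996
grip_force: 0.0
```

Request:
{"method": "drive_tool", "body": {"increments": [0,0,0,0,0,-1,0,0,0,0,0,-1,0,0,0,0,0,-1,0,0,0,0,0,-1,0,0,0,0,0,-1]}}

```text
time: 11.6
eef_pos: [0.4287, 0.078, 0.1053]
orientation: [-0.0, 0.504, 0.863, -0.0]
contact_force: [-0.1, -0.0, 0.5]
grip_width: 0.999
grip_force: 0.0
```

Request:
{"method": "drive_tool", "body": {"increments": [0,0,0,0,0,-1,0,0,0,0,0,-1,0,0,0,0,0,-1,0,0,0,0,0,-1,0,0,0,0,0,-1]}}

```text
time: 12.02
eef_pos: [0.4287, 0.0779, 0.1052]
orientation: [-0.0, 0.264, 0.965, -0.0]
contact_force: [-0.1, 0.6, 0.1]
grip_width: 1.001
grip_force: 0.0
```

Request:
{"method": "drive_tool", "body": {"increments": [0,0,0,0,0,-1,0,0,0,0,0,-1,0,0,0,0,0,-1,0,0,0,0,0,0]}}

```text
time: 12.35
eef_pos: [0.4287, 0.078, 0.1052]
orientation: [-0.0, 0.111, 0.994, -0.0]
contact_force: [-0.1, -0.1, 0.2]
grip_width: 0.999
grip_force: 0.0
```

Run:
```python
from h import *
st();go([.434,.075,.026])
for n in ('wrist','scene'):
    w=shot(n); C=cloud(w)
    q=C[(np.hypot(C[...,0]-.43,C[...,1]-.077)<.06)&(w[1]>0)&(abs(C[...,2]-.04)<.004)]
    print(n,len(q),cv2.minAreaRect((q[:,:2]*1000).astype(np.float32)),np.median(q[:,2]))
    if n=='wrist': save('w3.png',w[0])
```

```text
t 12.35 p [0.4287 0.078  0.1052] xaz 167.22 z [-0.001 -0.    -1.   ] j [ 0.18  0.23 -0.6   0.74  0.    0.4 ] F [-0.1 -0.1  0.2] gw 0.999 gf 0.0
toTool(m) [-0.0059 -0.0017  0.0792] rows x25: [-0.15 -0.04  1.98]
wrist 6428 ((427.7701110839844, 75.5433349609375), (46.088768005371094, 68.23786926269531), 76.76483917236328) 0.03966474329730886
scene 284 ((429.88092041015625, 73.91547393798828), (49.4918098449707, 68.68928527832031), 77.76734924316406) 0.040770375746573245
```

View pics/w3.png

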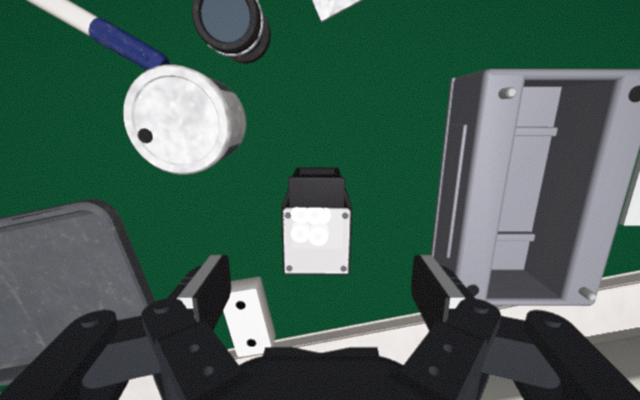

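The wrist view shows the shaker upright at (318,225) with its nose up-image, toward the base, and four feet visible through the top. The stop block at (248,315) has not been touched. Next I'll grip the flat sides.

Request:
{"method": "drive_tool", "body": {"increments": [-0.12,-0.06,0.5,0,0,0,0,0,0.6,0,0,0,0,0,0.6,0,0,0,0,0,0.28,0,0,0,0,0,0,0,0,0]}}

```text
time: 12.87
eef_pos: [0.4306, 0.0742, 0.024]
orientation: [-0.003, 0.113, 0.994, -0.001]
contact_force: [0.7, 0.5, -0.5]
grip_width: 0.998
grip_force: 0.0
```

Request:
{"method": "drive_tool", "body": {"increments": [0,0,0,0,0,0,0,0,0,0,0,0,0,0,0,0,0,0,0,0,0,0,0,0,0,0,0,0,0,0], "hand": 1, "force": 60}}

```text
time: 13.28
eef_pos: [0.4342, 0.0748, 0.0275]
orientation: [0.001, 0.112, 0.994, 0.0]
contact_force: [-0.1, 0.7, 5.4]
grip_width: 0.529
grip_force: 61.9
```

Request:
{"method": "drive_tool", "body": {"increments": [0,0,0,0,0,0,0,0,-0.2,0,0,0,0,0,-0.5,0,0,0,0,0,-0.8,0,0,0,0,0,-0.8,0,0,0]}}

```text
time: 13.7
eef_pos: [0.4311, 0.0743, 0.1189]
orientation: [-0.002, 0.112, 0.994, -0.0]
contact_force: [1.0, 0.5, -2.0]
grip_width: 0.53
grip_force: 61.7
```

```bash
python3 -c "
from h import *
st();go([.48,-.12,.16])"
```

```text
t 13.7 p [0.4311 0.0743 0.1189] xaz 167.12 z [-0.004 -0.001 -1.   ] j [ 0.17  0.22 -0.57  0.79  0.    0.4 ] F [ 1.   0.5 -2. ] gw 0.53 gf 61.7
toTool(m) [-0.0908 -0.1786 -0.0412] rows x25: [-2.27 -4.46 -1.03]
```

The grip is good: 46 mm opening and about 2 N of load. Next I'll move over the first quarter of the tray with the shaker level.

Request:
{"method": "drive_tool", "body": {"increments": [-0.2,-0.4,0,0,0,0,-0.35,-0.72,0,0,0,0,-0.4,-0.85,0,0,0,0,-0.4,-0.85,0,0,0,0,-0.35,-0.72,0,0,0,0]}}

```text
time: 14.12
eef_pos: [0.4676, -0.0805, 0.1189]
orientation: [0.0, 0.112, 0.994, -0.0]
contact_force: [0.7, 0.3, -2.8]
grip_width: 0.53
grip_force: 62.7
```

Request:
{"method": "drive_tool", "body": {"increments": [-0.35,-0.7,0,0,0,0,-0.1,-0.18,0.3,0,0,0,0,0,0.3,0,0,0,0,0,0.3,0,0,0,0,0,0,0,0,0]}}

```text
time: 14.53
eef_pos: [0.4751, -0.1168, 0.0805]
orientation: [-0.002, 0.113, 0.994, 0.0]
contact_force: [-0.6, 0.7, -1.9]
grip_width: 0.528
grip_force: 62.7
```

```bash
cat >> h.py <<'E'
def feet(verbose=True):
    out=[]
    for n in ('scene','side'):
        s=shot(n); C=cloud(s); im=s[0].astype(int)
        loc=(C[...,0]-.4476)+0; ly=C[...,1]+.245
        m=((abs(loc)<.075)&(abs(ly)<.18)&(s[1]>0)&(C[...,2]>.003)&(C[...,2]<.045)&(im.min(-1)>135)).astype(np.uint8)
        nn,l,stt,ce=cv2.connectedComponentsWithStats(m,connectivity=4)
        r=[(int(stt[i,4]),*(1000*np.median(C[l==i],0)).round().astype(int).tolist(),int(1000*C[l==i][:,2].max())) for i in range(1,nn) if stt[i,4]>=6]
        print(n,'n',len(r),sorted(r,key=lambda q:-q[2]))
    return
def mouth():
    T=tool(); print('mouth',(T@[.040,0,.0105,1])[:3].round(3),'low',round(float((T@[.040,0,.0275,1])[2]),3),'tilt',np.degrees(np.arccos(-T[2,2])).round(1))
E
python3 -c "
from h import *
st();mouth();go([.475,-.117,.08]);feet()"
```

```text
t 14.53 p [ 0.4751 -0.1168  0.0805] xaz 167.06 z [-0.005  0.001 -1.   ] j [-0.24  0.34 -0.51  0.73  0.   -0.02] F [-0.6  0.7 -1.9] gw 0.528 gf 62.7
mouth [ 0.436 -0.108  0.07 ] low 0.053 tilt 0.3
toTool(m) [ 0.0001 -0.0002  0.0005] rows x25: [ 0.   -0.01  0.01]
scene n 0 []
side n 0 []
```

Request:
{"method": "drive_tool", "body": {"increments": [0,0,0,0,-1,0,0,0,0,0,-1,0,0,0,0,0,-1,0,0,0,0,0,-1,0]}}

```text
time: 14.97
eef_pos: [0.4782, -0.1167, 0.0843]
orientation: [0.21, 0.109, 0.971, -0.024]
contact_force: [0.0, -0.9, -2.8]
grip_width: 0.526
grip_force: 62.7
```

```bash
python3 -c "
from h import *
st();mouth();feet()"
```

```text
t 14.97 p [ 0.4782 -0.1167  0.0843] xaz 167.17 z [ 0.403 -0.092 -0.911] j [-0.24  0.14 -0.93  0.07  0.01 -0.02] F [ 0.  -0.9 -2.8] gw 0.526 gf 62.7
mouth [ 0.447 -0.11   0.058] low 0.043 tilt 24.4
scene n 2 [(6, 490, -189, 4, 5), (6, 408, -392, 4, 4)]
side n 0 []
```

Request:
{"method": "drive_tool", "body": {"increments": [0,0,0,0,-1,0,0,0,0,0,0,0]}}

```text
time: 15.23
eef_pos: [0.4737, -0.1157, 0.0801]
orientation: [0.25, 0.108, 0.962, -0.028]
contact_force: [-2.4, 0.7, -3.4]
grip_width: 0.524
grip_force: 62.8
```

```bash
python3 -c "
from h import *
st();mouth();feet()"
```

```text
t 15.23 p [ 0.4737 -0.1157  0.0801] xaz 167.15 z [ 0.475 -0.108 -0.873] j [-0.25  0.13 -1.04 -0.11  0.01 -0.02] F [-2.4  0.7 -3.4] gw 0.524 gf 62.8
mouth [ 0.445 -0.109  0.051] low 0.037 tilt 29.2
scene n 2 [(42, 402, -105, 14, 18), (41, 445, -112, 14, 17)]
side n 2 [(22, 403, -97, 15, 21), (29, 447, -104, 13, 20)]
```

Request:
{"method": "drive_tool", "body": {"increments": [-0.19,-0.95,0.1,0,0,0,-0.19,-0.95,0.1,0,0,0]}}

```text
time: 15.5
eef_pos: [0.4815, -0.1948, 0.0846]
orientation: [0.253, 0.105, 0.961, -0.028]
contact_force: [1.2, -0.7, -1.6]
grip_width: 0.524
grip_force: 63.0
```

```bash
python3 -c "
from h import *
st();mouth();feet()"
```

```text
t 15.5 p [ 0.4815 -0.1948  0.0846] xaz 167.53 z [ 0.481 -0.106 -0.87 ] j [-0.45  0.17 -0.96 -0.07  0.11 -0.2 ] F [ 1.2 -0.7 -1.6] gw 0.524 gf 63.0
mouth [ 0.453 -0.188  0.056] low 0.041 tilt 29.5
scene n 3 [(44, 402, -105, 14, 18), (41, 445, -112, 14, 17), (8, 431, -353, 4, 5)]
side n 2 [(25, 403, -97, 14, 21), (27, 447, -104, 13, 20)]
```

Request:
{"method": "drive_tool", "body": {"increments": [0,0,0,0,-0.6,0,0,0,0,0,0,0]}}

```text
time: 15.77
eef_pos: [0.4784, -0.1963, 0.0826]
orientation: [0.282, 0.109, 0.953, -0.032]
contact_force: [-0.9, 0.5, -3.3]
grip_width: 0.529
grip_force: 63.2
```

```bash
python3 -c "
from h import *
st();mouth();feet()"
```

```text
t 15.77 p [ 0.4784 -0.1963  0.0826] xaz 166.99 z [ 0.531 -0.122 -0.839] j [-0.46  0.17 -1.03 -0.2   0.13 -0.2 ] F [-0.9  0.5 -3.3] gw 0.529 gf 63.2
mouth [ 0.451 -0.19   0.052] low 0.038 tilt 33.0
scene n 3 [(44, 403, -106, 14, 18), (40, 445, -113, 14, 17), (9, 400, -367, 3, 4)]
side n 2 [(22, 403, -96, 15, 21), (29, 447, -105, 13, 20)]
```

Request:
{"method": "drive_tool", "body": {"increments": [0.15,0,0,0,0,0,-0.15,0,0,0,0,0]}}

```text
time: 16.03
eef_pos: [0.4759, -0.1938, 0.0811]
orientation: [0.28, 0.107, 0.953, -0.031]
contact_force: [0.4, 0.5, -3.0]
grip_width: 0.532
grip_force: 63.2
```

```bash
python3 -c "
from h import *
st();mouth();feet()"
```

```text
t 16.03 p [ 0.4759 -0.1938  0.0811] xaz 167.12 z [ 0.528 -0.12  -0.841] j [-0.46  0.17 -1.04 -0.2   0.13 -0.2 ] F [ 0.4  0.5 -3. ] gw 0.532 gf 63.2
mouth [ 0.449 -0.188  0.051] low 0.036 tilt 32.8
scene n 2 [(44, 403, -105, 13, 18), (43, 446, -112, 14, 17)]
side n 2 [(22, 403, -98, 15, 21), (29, 447, -103, 13, 20)]
```

Request:
{"method": "drive_tool", "body": {"increments": [0,0,0,0,-0.8,0,0.3,0,0,0,0,0,-0.3,0,0,0,0,0,0,0,0,0,0,0]}}

```text
time: 16.47
eef_pos: [0.4788, -0.1951, 0.0834]
orientation: [0.322, 0.106, 0.94, -0.036]
contact_force: [1.3, -1.6, -0.6]
grip_width: 0.529
grip_force: 63.2
```

```bash
python3 -c "
from h import *
st();mouth();feet()"
```

```text
t 16.47 p [ 0.4788 -0.1951  0.0834] xaz 167.18 z [ 0.598 -0.137 -0.79 ] j [-0.48  0.19 -1.12 -0.39  0.15 -0.2 ] F [ 1.3 -1.6 -0.6] gw 0.529 gf 63.2
mouth [ 0.454 -0.19   0.051] low 0.037 tilt 37.9
scene n 6 [(45, 403, -105, 13, 19), (40, 445, -113, 15, 18), (56, 406, -168, 13, 17), (100, 422, -182, 13, 18), (6, 430, -354, 4, 4), (9, 400, -366, 3, 4)]
side n 4 [(23, 403, -97, 15, 20), (29, 447, -103, 13, 20), (27, 401, -156, 12, 16), (54, 421, -179, 11, 17)]
```

Request:
{"method": "drive_tool", "body": {"increments": [0,0.3,0,0,0,0,0,-0.3,0,0,0,0,0,0,0,0,0,0]}}

```text
time: 16.82
eef_pos: [0.4784, -0.1957, 0.0832]
orientation: [0.322, 0.106, 0.94, -0.037]
contact_force: [-0.3, -0.6, -1.5]
grip_width: 0.528
grip_force: 63.1
```

```bash
python3 -c "
from h import *
st();mouth();feet()"
```

```text
t 16.82 p [ 0.4784 -0.1957  0.0832] xaz 167.17 z [ 0.598 -0.138 -0.79 ] j [-0.48  0.19 -1.12 -0.39  0.15 -0.2 ] F [-0.3 -0.6 -1.5] gw 0.528 gf 63.1
mouth [ 0.454 -0.19   0.05 ] low 0.037 tilt 37.8
scene n 6 [(46, 403, -105, 14, 18), (43, 445, -112, 14, 18), (47, 400, -155, 13, 17), (54, 417, -177, 13, 16), (46, 423, -197, 14, 17), (7, 408, -394, 4, 4)]
side n 4 [(22, 402, -96, 15, 21), (31, 447, -104, 14, 20), (27, 399, -147, 13, 16), (50, 421, -175, 12, 17)]
```

Request:
{"method": "drive_tool", "body": {"increments": [0,0,0,0,1,0,-0.14,-0.78,0.1,0,1,0,-0.15,-0.78,0.09,0,0,0,-0.15,-0.78,0.09,0,0,0,0,0,0,0,0,0]}}

```text
time: 17.33
eef_pos: [0.4812, -0.2922, 0.0829]
orientation: [0.244, 0.111, 0.963, -0.031]
contact_force: [0.7, -1.3, -1.6]
grip_width: 0.529
grip_force: 63.1
```

```bash
python3 -c "
from h import *
st();mouth();feet()"
```

```text
t 17.33 p [ 0.4812 -0.2922  0.0829] xaz 166.98 z [ 0.464 -0.114 -0.879] j [-0.65  0.25 -0.83  0.03  0.19 -0.37] F [ 0.7 -1.3 -1.6] gw 0.529 gf 63.1
mouth [ 0.452 -0.285  0.055] low 0.04 tilt 28.5
scene n 8 [(45, 403, -105, 13, 17), (43, 446, -112, 14, 17), (46, 400, -154, 13, 16), (55, 418, -177, 13, 16), (96, 433, -186, 13, 18), (106, 447, -223, 14, 18), (9, 399, -368, 4, 5), (6, 411, -384, 4, 4)]
side n 6 [(24, 403, -97, 14, 21), (27, 447, -103, 14, 20), (29, 399, -146, 11, 17), (77, 423, -174, 12, 17), (24, 454, -211, 12, 17), (31, 434, -221, 11, 17)]
```

Request:
{"method": "drive_tool", "body": {"increments": [0,0,0,0,-1,0,0,0,0,0,-1,0,0,0,0,0,0,0]}}

```text
time: 17.68
eef_pos: [0.4728, -0.2807, 0.0753]
orientation: [0.327, 0.107, 0.938, -0.035]
contact_force: [-1.7, 1.1, -2.6]
grip_width: 0.527
grip_force: 63.3
```

```bash
python3 -c "
from h import *
st();mouth();feet()"
```

```text
t 17.68 p [ 0.4728 -0.2807  0.0753] xaz 166.88 z [ 0.606 -0.136 -0.784] j [-0.69  0.26 -1.04 -0.35  0.29 -0.37] F [-1.7  1.1 -2.6] gw 0.527 gf 63.3
mouth [ 0.449 -0.275  0.042] low 0.029 tilt 38.4
scene n 9 [(47, 404, -105, 13, 18), (41, 445, -112, 14, 17), (43, 400, -155, 14, 18), (54, 417, -177, 13, 17), (95, 432, -186, 14, 18), (108, 449, -223, 14, 18), (7, 440, -351, 4, 5), (9, 400, -368, 4, 5), (6, 415, -397, 4, 4)]
side n 6 [(24, 403, -97, 15, 20), (28, 447, -104, 13, 19), (27, 399, -147, 13, 18), (73, 423, -174, 12, 18), (25, 454, -211, 12, 17), (29, 434, -221, 12, 16)]
```

Run:
```python
from h import *
a=shot('scene');b=shot('side')
A=cv2.resize(a[0][215:365,295:485],None,fx=4,fy=4,interpolation=cv2.INTER_LANCZOS4)[:,:480]
B=cv2.resize(b[0][140:230,280:360],None,fx=3.9,fy=6,interpolation=cv2.INTER_LANCZOS4)
A=A[:540];B=B[:540]; h=min(len(A),len(B)); save('tr.png',np.hstack([A[:h],B[:h]])); st()
```

```text
t 17.88 p [ 0.4793 -0.2854  0.0799] xaz 167.14 z [ 0.609 -0.139 -0.781] j [-0.69  0.26 -1.02 -0.33  0.28 -0.37] F [-0.1  0.1 -1.5] gw 0.527 gf 63.3
```

View pics/tr.png

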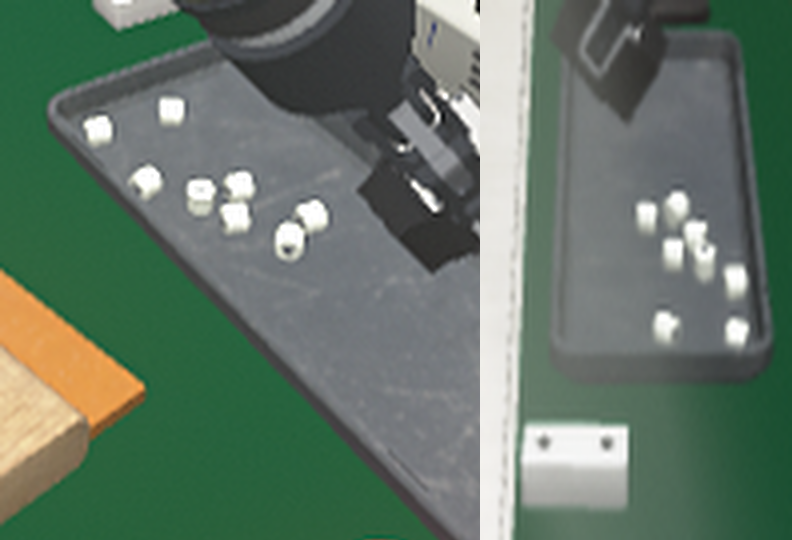

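The crops show all eight feet lying singly in the tray. They are all in the two quarters nearest the stop block; three are in the first quarter, and the far two quarters are empty. I'll stand the shaker on the belt, then use the gripper to carry two feet from the first quarter to the empty ones.

Request:
{"method": "drive_tool", "body": {"increments": [-0.6,0,-0.7,0,1,0,-0.3,0,-0.5,0,1,0,0,0,0,0,1,0,0,0,0,0,1,0,0,0,0,0,1,0]}}

```text
time: 18.3
eef_pos: [0.4822, -0.2879, 0.1154]
orientation: [0.116, 0.112, 0.987, -0.014]
contact_force: [1.6, -0.5, -2.7]
grip_width: 0.526
grip_force: 63.2
```

Request:
{"method": "drive_tool", "body": {"increments": [0,0,0,0,1,0,0,0,0,0,0.4,0,0.2,0.9,0,0,0,0,0.2,0.9,0,0,0,0,0.2,0.9,0,0,0,0]}}

```text
time: 18.72
eef_pos: [0.4837, -0.176, 0.1111]
orientation: [0.045, 0.113, 0.993, -0.005]
contact_force: [0.4, 0.5, -0.9]
grip_width: 0.527
grip_force: 63.1
```

Request:
{"method": "drive_tool", "body": {"increments": [0.2,0.9,0,0,0,0,0.2,0.9,0,0,0,0,0.2,0.9,0,0,0,0,0.2,0.9,0,0,0,0,0.2,0.9,0,0,0,0]}}

```text
time: 19.13
eef_pos: [0.4846, 0.0102, 0.1081]
orientation: [0.045, 0.112, 0.993, -0.004]
contact_force: [0.6, -0.8, -0.7]
grip_width: 0.529
grip_force: 63.1
```

Request:
{"method": "drive_tool", "body": {"increments": [0.2,0.9,0,0,0,0,0,0,0,0,0,0]}}

```text
time: 19.3
eef_pos: [0.4853, 0.0514, 0.1075]
orientation: [0.045, 0.108, 0.993, -0.002]
contact_force: [-0.2, 0.5, -1.3]
grip_width: 0.531
grip_force: 63.3
```

```bash
python3 -c "
from h import *
st();mouth();go([.43,.078,.0275])"
```

```text
t 19.3 p [0.4853 0.0514 0.1075] xaz 167.52 z [ 0.089 -0.014 -0.996] j [ 0.12  0.25 -0.56  0.67 -0.02  0.34] F [-0.2  0.5 -1.3] gw 0.531 gf 63.3
mouth [0.447 0.06  0.093] low 0.076 tilt 5.2
toTool(m) [0.0667 0.0136 0.0743] rows x25: [1.67 0.34 1.86]
```

Request:
{"method": "drive_tool", "body": {"increments": [0,0,0,0,0.86,0,0.8,0.17,0,0,0,0,0.8,0.16,0,0,0,0,0,0,0,0,0,0,0,0,0,0,0,0]}}

```text
time: 19.72
eef_pos: [0.4231, 0.0725, 0.1064]
orientation: [-0.001, 0.112, 0.994, 0.0]
contact_force: [-0.3, -0.1, -1.6]
grip_width: 0.531
grip_force: 63.3
```

```bash
python3 -c "
from h import *
st();go([.43,.078,.0275])
a=tool()[:3,:3];print(a.round(4).tolist())"
```

```text
t 19.72 p [0.4231 0.0725 0.1064] xaz 167.16 z [-0.002  0.001 -1.   ] j [ 0.17  0.22 -0.61  0.75  0.    0.39] F [-0.3 -0.1 -1.6] gw 0.531 gf 63.3
toTool(m) [-0.0057  0.0068  0.0789] rows x25: [-0.14  0.17  1.97]
[[-0.975, 0.2222, -0.0022], [0.2222, 0.975, 0.0012], [0.0025, 0.0007, -1.0]]
```

Request:
{"method": "drive_tool", "body": {"increments": [0,0,0.5,0,0,0,0,0,0.6,0,0,0,0,0,0.5,0,0,0,0,0,0.25,0,0,0,0,0,0,0,0,0]}}

```text
time: 20.13
eef_pos: [0.4242, 0.0718, 0.0307]
orientation: [-0.001, 0.113, 0.994, 0.0]
contact_force: [-0.4, -0.2, -1.8]
grip_width: 0.53
grip_force: 63.3
```

Request:
{"method": "drive_tool", "body": {"increments": [0,0,0.04,0,0,0,0,0,0,0,0,0]}}

```text
time: 20.3
eef_pos: [0.4255, 0.0721, 0.0309]
orientation: [0.0, 0.113, 0.994, 0.001]
contact_force: [0.5, -0.6, -1.9]
grip_width: 0.531
grip_force: 63.3
```

Request:
{"method": "drive_tool", "body": {"increments": [0,0,0.03,0,0,0,0,0,0,0,0,0]}}

```text
time: 20.47
eef_pos: [0.4246, 0.0721, 0.0295]
orientation: [0.0, 0.113, 0.994, 0.001]
contact_force: [-0.4, -0.7, -1.5]
grip_width: 0.526
grip_force: 63.3
```

Request:
{"method": "drive_tool", "body": {"increments": [0,0,0.04,0,0,0,0,0,0,0,0,0]}}

```text
time: 20.63
eef_pos: [0.4242, 0.0721, 0.0276]
orientation: [-0.0, 0.113, 0.994, 0.001]
contact_force: [0.9, -0.1, 0.2]
grip_width: 0.525
grip_force: 63.7
```

Request:
{"method": "drive_tool", "body": {"increments": [0,0,0.02,0,0,0,0,0,0,0,0,0]}}

```text
time: 20.8
eef_pos: [0.4242, 0.0721, 0.0275]
orientation: [-0.0, 0.113, 0.994, 0.001]
contact_force: [-1.7, 0.6, 11.0]
grip_width: 0.531
grip_force: 64.7
```

Request:
{"method": "drive_tool", "body": {"increments": [0,0,0,0,0,0,0,0,0,0,0,0,0,0,0,0,0,0], "hand": -0.8}}

```text
time: 21.05
eef_pos: [0.4234, 0.072, 0.0263]
orientation: [-0.001, 0.113, 0.994, 0.001]
contact_force: [-0.7, -0.8, -0.4]
grip_width: 0.892
grip_force: 0.0
```

Request:
{"method": "drive_tool", "body": {"increments": [0,0,-0.6,0,0,0,0,0,-0.9,0,0,0,0,0,-0.9,0,0,0,0,0,-0.5,0,0,0,-0.2,-0.8,0,0,0,0]}}

```text
time: 21.47
eef_pos: [0.4285, 0.0423, 0.1468]
orientation: [0.004, 0.11, 0.994, 0.003]
contact_force: [2.2, -0.7, 0.1]
grip_width: 0.9
grip_force: 0.0
```

Request:
{"method": "drive_tool", "body": {"increments": [-0.2,-0.9,0,0,0,0,-0.2,-0.9,0,0,0,0,-0.2,-0.9,0,0,0,0,-0.2,-0.82,0,0,0,0,0,0,0,0,0,0], "hand": 0.2}}

```text
time: 21.88
eef_pos: [0.4243, -0.1105, 0.1421]
orientation: [-0.0, 0.116, 0.993, -0.001]
contact_force: [0.5, -0.6, 0.8]
grip_width: 0.403
grip_force: 0.0
```

```bash
cat >> h.py <<'E'
def wfeet():
    s=shot('wrist'); C=cloud(s); im=s[0].astype(int)
    m=((abs(C[...,0]-.4476)<.07)&(abs(C[...,1]+.245)<.175)&(s[1]>0)&(C[...,2]>.008)&(C[...,2]<.03)&(im.min(-1)>110)).astype(np.uint8)
    nn,l,stt,ce=cv2.connectedComponentsWithStats(m,connectivity=4)
    for i in range(1,nn):
        if stt[i,4]>=40:
            q=C[l==i]; t=q[q[:,2]>np.percentile(q[:,2],60)]; print(stt[i,4],'top',(1000*t.mean(0)).round(1),'rect',[np.round(v,1) for v in cv2.minAreaRect((q[:,:2]*1000).astype(np.float32))])
    return s
E
python3 - <<'E'
from h import *
st();w=wfeet(); save('w4.png',w[0])
b=shot('side');C=cloud(b);q=C[(np.hypot(C[...,0]-.42,C[...,1]-.073)<.06)&(b[1]>0)&(abs(C[...,2]-.04)<.006)];print('shaker',len(q),np.median(q,0),np.percentile(q[:,2],[5,95]))
E
```

```text
t 21.88 p [ 0.4243 -0.1105  0.1421] xaz 166.63 z [-0.001 -0.001 -1.   ] j [-0.25  0.19 -0.53  0.85 -0.   -0.02] F [ 0.5 -0.6  0.8] gw 0.403 gf 0.0
254 top [ 400.8 -100.8   15.7] rect [array([ 400.5, -100.8]), array([13.6, 12.4]), np.float64(76.3)]
240 top [ 398.  -150.2   15.7] rect [array([ 398. , -150.4]), array([12. , 14.1]), np.float64(4.9)]
224 top [ 416.4 -172.8   14.5] rect [array([ 416.7, -172.8]), array([13.4, 13.5]), np.float64(41.0)]
243 top [ 420.8 -195.6   15.6] rect [array([ 420.7, -195.9]), array([13.9, 12.4]), np.float64(69.1)]
229 top [ 444.7 -107.7   15.5] rect [array([ 444.5, -107.5]), array([14. , 12.4]), np.float64(56.5)]
228 top [ 436.8 -178.1   15.5] rect [array([ 436.6, -177.9]), array([13.4, 12.4]), np.float64(77.9)]
221 top [ 433.  -223.3   15.6] rect [array([ 432.7, -223.3]), array([12.1, 12.9]), np.float64(44.8)]
217 top [ 453.1 -215.5   15.6] rect [array([ 452.8, -215.6]), array([13.6, 12.3]), np.float64(80.9)]
shaker 435 [0.42041071 0.07931615 0.04005879] [0.03589622 0.04143763]
```

View pics/w4.png

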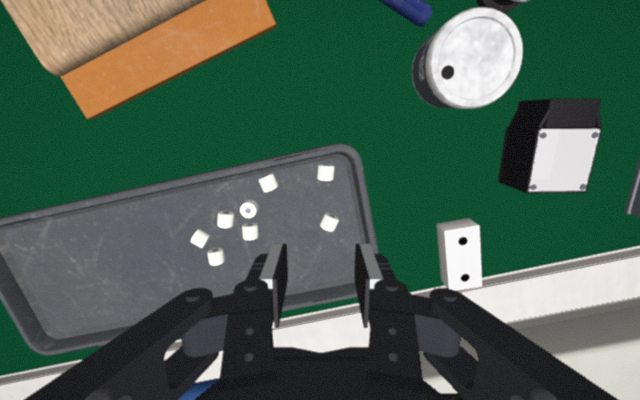

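The wrist view shows the eight feet, the empty shaker standing on the belt at (560,155) and the stop block at (460,255). I'll pick the foot at (329,222), which is at (0.4447, −0.1077), and move it to quarter 4. I'll turn the tool 20° so the pads close on its 14 mm diameter.

Request:
{"method": "drive_tool", "body": {"increments": [-0.48,0.18,0,0,0,0,0,0,0.6,0,0,1,0,0,0.6,0,0,1,0,0,0.5,0,0,1,0,0,0,0,0,0.35]}}

```text
time: 22.4
eef_pos: [0.4408, -0.1003, 0.0704]
orientation: [-0.005, 0.285, 0.958, 0.001]
contact_force: [-0.8, -0.4, -0.3]
grip_width: 0.399
grip_force: 0.0
```

Request:
{"method": "drive_tool", "body": {"increments": [0,0,0,0,0,0,0,0,0,0,0,0]}}

```text
time: 22.57
eef_pos: [0.4439, -0.1014, 0.0738]
orientation: [-0.002, 0.283, 0.959, 0.001]
contact_force: [0.3, -0.2, -0.3]
grip_width: 0.399
grip_force: 0.0
```

```bash
python3 -c "
from h import *
st();wfeet();go([.4447,-.1077,.022])"
```

```text
t 22.57 p [ 0.4439 -0.1014  0.0738] xaz 147.11 z [-0.003  0.002 -1.   ] j [-0.23  0.3  -0.6   0.68  0.    0.35] F [ 0.3 -0.2 -0.3] gw 0.399 gf 0.0
459 top [ 400.7 -100.4   15.8] rect [array([ 400.7, -100.6]), array([14.1, 12.3]), np.float64(71.5)]
415 top [ 398.3 -149.7   15.8] rect [array([ 398. , -149.2]), array([11.9, 12.4]), np.float64(10.6)]
415 top [ 444.8 -107.3   15.7] rect [array([ 444.9, -107.4]), array([13.8, 12.4]), np.float64(54.4)]
395 top [ 417.1 -172.6   14.4] rect [array([ 416.8, -172.6]), array([13.6, 13.6]), np.float64(18.3)]
402 top [ 421.  -195.2   15.6] rect [array([ 420.9, -195.5]), array([14.2, 12.5]), np.float64(68.3)]
398 top [ 436.6 -177.5   15.6] rect [array([ 436.9, -177.8]), array([13.9, 12.6]), np.float64(77.5)]
122 top [ 428.4 -223.6   14.5] rect [array([ 427.5, -222.2]), array([11.1,  5.3]), np.float64(84.9)]
toTool(m) [-0.0036 -0.0049  0.0522] rows x25: [-0.09 -0.12  1.31]
```

The wall is too close for the fingers at that foot. I'll take the two outermost feet of quarter 2 instead, B at (0.453, −0.2155) and C at (0.433, −0.223), which leaves three feet in quarter 1 and three in quarter 2.

Request:
{"method": "drive_tool", "body": {"increments": [-0.6,-0.74,0,0,0,0,-0.6,-0.75,0,0,0,0,-0.6,-0.75,0,0,0,0,0,0,0,0,0,-1,0,0,0,0,0,-1]}}

```text
time: 23.03
eef_pos: [0.4571, -0.2195, 0.0749]
orientation: [0.001, 0.182, 0.983, 0.0]
contact_force: [-0.9, 0.3, -0.8]
grip_width: 0.399
grip_force: 0.0
```

Request:
{"method": "drive_tool", "body": {"increments": [0,0,0,0,0,-1,0,0,0,0,0,-1,0,0,0,0,0,-0.2,0,0,0,0,0,0], "hand": 0.35}}

```text
time: 23.37
eef_pos: [0.4561, -0.217, 0.0744]
orientation: [-0.0, 0.069, 0.998, 0.001]
contact_force: [0.3, -0.5, -0.6]
grip_width: 0.324
grip_force: 0.0
```

```bash
python3 -c "
from h import *
st();wfeet();go([.456,-.2156,.022])"
```

```text
t 23.37 p [ 0.4561 -0.217   0.0744] xaz 172.09 z [-0.001  0.001 -1.   ] j [-0.44  0.37 -0.48  0.72  0.   -0.31] F [ 0.3 -0.5 -0.6] gw 0.324 gf 0.0
560 top [ 401.  -101.5   15.7] rect [array([ 400.9, -101.2]), array([14.2, 12.1]), np.float64(72.7)]
526 top [ 398.5 -150.7   15.7] rect [array([ 398.4, -150.4]), array([12.3, 14.1]), np.float64(10.9)]
436 top [ 416.9 -173.3   14.5] rect [array([ 416.8, -173.4]), array([13.2, 13.3]), np.float64(39.6)]
454 top [ 420.9 -196.1   15.7] rect [array([ 421., -196.]), array([13.7, 12.2]), np.float64(68.4)]
467 top [ 444.7 -108.3   15.7] rect [array([ 444.6, -108.4]), array([14.1, 12. ]), np.float64(54.1)]
437 top [ 436.8 -178.3   15.6] rect [array([ 436.7, -178.6]), array([13.3, 12. ]), np.float64(78.4)]
428 top [ 433.4 -223.9   15.7] rect [array([ 433.3, -224. ]), array([12.3, 14.1]), np.float64(45.2)]
410 top [ 453.1 -215.9   15.6] rect [array([ 453.2, -215.8]), array([13.1, 12.3]), np.float64(82.5)]
toTool(m) [0.0002 0.0013 0.0524] rows x25: [0.   0.03 1.31]
```

Request:
{"method": "drive_tool", "body": {"increments": [0,0.03,0.4,0,0,0,0,0,0.5,0,0,0,0,0,0.3,0,0,0,0,0,0.11,0,0,0,0,0,0,0,0,0]}}

```text
time: 23.83
eef_pos: [0.4551, -0.2154, 0.0215]
orientation: [-0.001, 0.069, 0.998, 0.001]
contact_force: [0.8, 0.1, 1.0]
grip_width: 0.325
grip_force: 0.0
```

Request:
{"method": "drive_tool", "body": {"increments": [0,0,0,0,0,0,0,0,0,0,0,0,0,0,0,0,0,0,0,0,0,0,0,0], "hand": 1, "force": 25}}

```text
time: 24.17
eef_pos: [0.456, -0.2159, 0.0218]
orientation: [-0.0, 0.069, 0.998, 0.001]
contact_force: [0.5, 1.2, 2.2]
grip_width: 0.144
grip_force: 24.5
```

Request:
{"method": "drive_tool", "body": {"increments": [0,0,-0.4,0,0,0,0,0,-0.6,0,0,0,0,0,0,0,0,0]}}

```text
time: 24.42
eef_pos: [0.458, -0.2171, 0.0646]
orientation: [0.002, 0.069, 0.998, -0.0]
contact_force: [1.4, -0.2, 0.5]
grip_width: 0.146
grip_force: 24.5
```

```bash
python3 -c "
from h import *
st();go([.456,-.37,.024])"
```

```text
t 24.42 p [ 0.458  -0.2171  0.0646] xaz 172.1 z [ 0.003 -0.001 -1.   ] j [-0.44  0.38 -0.49  0.69  0.   -0.31] F [ 1.4 -0.2  0.5] gw 0.146 gf 24.5
toTool(m) [-0.0189 -0.1517  0.0407] rows x25: [-0.47 -3.79  1.02]
```

Request:
{"method": "drive_tool", "body": {"increments": [-0.1,-0.8,0,0,0,0,-0.12,-0.95,0,0,0,0,-0.12,-0.95,0,0,0,0,-0.1,-0.8,0,0,0,0,0,-0.28,0,0,0,0]}}

```text
time: 24.83
eef_pos: [0.4532, -0.3732, 0.0612]
orientation: [0.0, 0.07, 0.998, -0.001]
contact_force: [-0.1, -0.0, 0.6]
grip_width: 0.144
grip_force: 24.5
```

Request:
{"method": "drive_tool", "body": {"increments": [0,0,0.4,0,0,0,0,0,0.4,0,0,0,0,0,0.15,0,0,0,0,0,0,0,0,0]}}

```text
time: 25.17
eef_pos: [0.4514, -0.3672, 0.0224]
orientation: [-0.002, 0.069, 0.998, 0.001]
contact_force: [-0.6, -0.5, 0.9]
grip_width: 0.149
grip_force: 24.7
```

```bash
python3 -c "
from h import *
st();go([.456,-.37,.022])"
```

```text
t 25.17 p [ 0.4514 -0.3672  0.0224] xaz 172.11 z [-0.004  0.003 -1.   ] j [-0.68  0.54 -0.34  0.69  0.   -0.55] F [-0.6 -0.5  0.9] gw 0.149 gf 24.7
toTool(m) [-0.005  -0.0021  0.0003] rows x25: [-0.12 -0.05  0.01]
```

Request:
{"method": "drive_tool", "body": {"increments": [0,0,0,0,0,0,0,0,0,0,0,0,0,0,0,0,0,0], "hand": 0.35}}

```text
time: 25.42
eef_pos: [0.4524, -0.3677, 0.0232]
orientation: [-0.001, 0.069, 0.998, 0.001]
contact_force: [0.1, 0.5, -0.1]
grip_width: 0.32
grip_force: 0.0
```

Request:
{"method": "drive_tool", "body": {"increments": [0,0,-0.5,0,0,0,0,0,-0.8,0,0,0,0.25,0.88,0,0,0,0,0.25,0.88,0,0,0,0,0.25,0.88,0,0,0,0]}}

```text
time: 25.83
eef_pos: [0.4376, -0.2589, 0.0762]
orientation: [0.0, 0.069, 0.998, 0.0]
contact_force: [-0.6, 0.6, -0.3]
grip_width: 0.321
grip_force: 0.0
```

Request:
{"method": "drive_tool", "body": {"increments": [0.25,0.88,0,0,0,0,0,0,0,0,0,1,0,0,0,0,0,1,0,0,0,0,0,1,0,0,0,0,0,1]}}

```text
time: 26.25
eef_pos: [0.4322, -0.2226, 0.0758]
orientation: [-0.001, 0.277, 0.961, 0.0]
contact_force: [0.6, 0.2, 0.4]
grip_width: 0.324
grip_force: 0.0
```

Request:
{"method": "drive_tool", "body": {"increments": [0,0,0,0,0,1,0,0,0,0,0,1,0,0,0,0,0,0.17,0,0,0,0,0,0]}}

```text
time: 26.58
eef_pos: [0.4321, -0.223, 0.0756]
orientation: [-0.001, 0.381, 0.925, 0.0]
contact_force: [0.2, -0.1, 0.5]
grip_width: 0.325
grip_force: 0.0
```

```bash
python3 -c "
from h import *
st();wfeet();go([.4335,-.2238,.022]);feet()"
```

```text
t 26.58 p [ 0.4321 -0.223   0.0756] xaz 135.21 z [-0.002  0.002 -1.   ] j [-0.48  0.34 -0.52  0.71  0.    0.3 ] F [ 0.2 -0.1  0.5] gw 0.325 gf 0.0
625 top [ 401.  -101.    15.8] rect [array([ 400.7, -100.9]), array([14.2, 12.3]), np.float64(73.6)]
515 top [ 398.2 -150.2   15.7] rect [array([ 398.3, -150.4]), array([12.4, 13.5]), np.float64(8.8)]
537 top [ 444.9 -107.9   15.6] rect [array([ 444.3, -108.3]), array([13.1, 12.3]), np.float64(53.2)]
430 top [ 416.7 -172.8   14.6] rect [array([ 416.9, -173.1]), array([13.4, 13.5]), np.float64(42.3)]
451 top [ 436.8 -178.1   15.6] rect [array([ 436.8, -178.1]), array([14., 12.]), np.float64(77.5)]
430 top [ 421.1 -195.9   15.7] rect [array([ 421. , -195.8]), array([13.5, 12.1]), np.float64(69.1)]
388 top [ 427.5 -219.7   15.7] rect [array([ 427.6, -219.6]), array([12.3, 13.8]), np.float64(50.7)]
toTool(m) [-0.0016  0.0005  0.0535] rows x25: [-0.04  0.01  1.34]
scene n 9 [(42, 402, -105, 14, 17), (44, 445, -111, 13, 18), (46, 400, -154, 13, 18), (52, 417, -177, 13, 16), (99, 432, -187, 13, 17), (56, 428, -222, 14, 17), (6, 441, -351, 4, 4), (6, 430, -354, 4, 4), (77, 449, -369, 14, 17)]
side n 5 [(24, 403, -96, 15, 20), (29, 447, -105, 13, 21), (28, 399, -146, 12, 17), (103, 425, -186, 12, 17), (8, 453, -363, 14, 16)]
```

Request:
{"method": "drive_tool", "body": {"increments": [0.06,-0.02,0.4,0,0,0,0,0,0.5,0,0,0,0,0,0.3,0,0,0,0,0,0.13,0,0,0,0,0,0,0,0,0]}}

```text
time: 27.15
eef_pos: [0.4289, -0.2216, 0.0217]
orientation: [-0.002, 0.381, 0.924, 0.0]
contact_force: [0.6, 0.2, 0.9]
grip_width: 0.326
grip_force: 0.0
```

Request:
{"method": "drive_tool", "body": {"increments": [0,0,0,0,0,0,0,0,0,0,0,0,0,0,0,0,0,0,0,0,0,0,0,0], "hand": 1}}

```text
time: 27.48
eef_pos: [0.43, -0.2221, 0.0225]
orientation: [-0.001, 0.382, 0.924, 0.0]
contact_force: [0.5, 0.4, -0.4]
grip_width: 0.126
grip_force: 27.6
```

Request:
{"method": "drive_tool", "body": {"increments": [0,0,-0.4,0,0,0,0,0,-0.6,0,0,0,0,0,0,0,0,0]}}

```text
time: 27.73
eef_pos: [0.4321, -0.2232, 0.0655]
orientation: [0.002, 0.382, 0.924, 0.0]
contact_force: [0.8, -0.1, -0.3]
grip_width: 0.129
grip_force: 27.6
```

```bash
python3 -c "
from h import *
st();go([.445,-.29,.022]);wfeet()"
```

```text
t 27.73 p [ 0.4321 -0.2232  0.0655] xaz 135.1 z [ 0.003 -0.001 -1.   ] j [-0.48  0.35 -0.54  0.67  0.    0.31] F [ 0.8 -0.1 -0.3] gw 0.129 gf 27.6
toTool(m) [-0.0561 -0.0382  0.0436] rows x25: [-1.4  -0.96  1.09]
715 top [ 400.8 -101.    15.8] rect [array([ 400.7, -101.1]), array([13.9, 12.3]), np.float64(73.7)]
584 top [ 398.1 -150.4   15.7] rect [array([ 398.3, -150.4]), array([12.4, 13.5]), np.float64(8.1)]
614 top [ 444.8 -107.9   15.7] rect [array([ 444.5, -108. ]), array([14.2, 12.1]), np.float64(56.9)]
479 top [ 416.9 -173.1   14.6] rect [array([ 416.8, -173. ]), array([13.5, 13.4]), np.float64(43.7)]
502 top [ 437.  -178.3   15.6] rect [array([ 436.9, -178.2]), array([13.9, 12.1]), np.float64(77.8)]
484 top [ 420.8 -195.9   15.8] rect [array([ 421.1, -195.9]), array([13.6, 12.4]), np.float64(70.3)]
```

Request:
{"method": "drive_tool", "body": {"increments": [-0.7,-0.48,0,0,0,0,-0.7,-0.48,0,0,0,0,0,0,0,0,0,0,0,0,0.5,0,0,0,0,0,0.45,0,0,0]}}

```text
time: 28.2
eef_pos: [0.4431, -0.2898, 0.0237]
orientation: [0.0, 0.382, 0.924, 0.0]
contact_force: [-0.3, 0.1, -0.6]
grip_width: 0.133
grip_force: 27.6
```

Request:
{"method": "drive_tool", "body": {"increments": [0,0,0.03,0,0,0,0,0,0,0,0,0]}}

```text
time: 28.37
eef_pos: [0.4421, -0.2887, 0.0219]
orientation: [-0.001, 0.382, 0.924, 0.0]
contact_force: [0.1, 0.0, 0.2]
grip_width: 0.126
grip_force: 28.6
```

Request:
{"method": "drive_tool", "body": {"increments": [0,0,0,0,0,0,0,0,0,0,0,0,0,0,0,0,0,0], "hand": 0.35}}

```text
time: 28.62
eef_pos: [0.4419, -0.2884, 0.0227]
orientation: [-0.001, 0.382, 0.924, 0.0]
contact_force: [-0.1, 0.2, -0.2]
grip_width: 0.323
grip_force: 0.0
```

Request:
{"method": "drive_tool", "body": {"increments": [0,0,-0.5,0,0,0,0,0,-0.9,0,0,0,0,0,-0.9,0,0,0,0,0,-0.5,0,0,0,0,0,0,0,0,0]}}

```text
time: 29.03
eef_pos: [0.4454, -0.2907, 0.14]
orientation: [0.004, 0.382, 0.924, -0.0]
contact_force: [0.2, -0.0, -0.1]
grip_width: 0.323
grip_force: 0.0
```

```bash
python3 -c "
from h import *
st();wfeet();feet();go([.425,.074,.08])"
```

```text
t 29.03 p [ 0.4454 -0.2907  0.14  ] xaz 135.1 z [ 0.006 -0.004 -1.   ] j [-0.58  0.34 -0.33  0.9   0.    0.21] F [ 0.2 -0.  -0.1] gw 0.323 gf 0.0
374 top [ 398.3 -150.7   15.8] rect [array([ 398.2, -150.3]), array([12.4, 14. ]), np.float64(7.9)]
391 top [ 444.9 -108.3   15.7] rect [array([ 444.6, -108.3]), array([13.9, 12.2]), np.float64(54.1)]
306 top [ 416.8 -173.7   14.6] rect [array([ 416.7, -173.3]), array([13.2, 13.3]), np.float64(12.5)]
309 top [ 436.9 -178.6   15.8] rect [array([ 436.8, -178.5]), array([13.4, 12.2]), np.float64(78.6)]
301 top [ 421.1 -196.4   15.8] rect [array([ 421. , -196.1]), array([13.7, 12.3]), np.float64(69.0)]
229 top [ 439.4 -286.2   15.6] rect [array([ 439.5, -286.3]), array([11.8, 13.6]), np.float64(44.8)]
63 top [ 444.3 -365.7   15.2] rect [array([ 444.4, -364.9]), array([ 4.7, 12.6]), np.float64(2.9)]
scene n 9 [(47, 403, -105, 14, 18), (41, 444, -112, 14, 17), (50, 400, -153, 12, 17), (54, 417, -177, 13, 16), (96, 432, -187, 14, 18), (67, 440, -289, 13, 17), (7, 398, -368, 4, 4), (79, 450, -369, 14, 18), (7, 408, -393, 4, 4)]
side n 6 [(24, 403, -96, 15, 20), (30, 447, -104, 13, 21), (30, 399, -146, 12, 17), (71, 423, -174, 12, 17), (26, 441, -282, 12, 16), (22, 450, -363, 12, 17)]
toTool(m) [0.2678 0.2448 0.0553] rows x25: [6.69 6.12 1.38]
```

The spread is now 3 / 3 / 1 / 1 across the quarters, with every foot at single height. I'll go back to the shaker, lift it a little and stand it down again, so standing it is the last act as asked.

Request:
{"method": "drive_tool", "body": {"increments": [0.5,0.45,0,0,0,0,0.7,0.62,0,0,0,0,0.7,0.62,0,0,0,0,0.7,0.62,0,0,0,0,0.7,0.62,0,0,0,0], "hand": -1}}

```text
time: 29.6
eef_pos: [0.4296, -0.1108, 0.1333]
orientation: [-0.003, 0.382, 0.924, 0.0]
contact_force: [1.2, 0.4, -0.3]
grip_width: 0.997
grip_force: 0.0
```

Request:
{"method": "drive_tool", "body": {"increments": [0.7,0.62,0,0,0,0,0.7,0.62,0,0,0,0,0.7,0.62,0,0,0,0,0.7,0.63,0,0,0,0,0.63,0.63,0,0,0,0]}}

```text
time: 30.02
eef_pos: [0.4201, 0.0741, 0.1338]
orientation: [-0.003, 0.382, 0.924, -0.001]
contact_force: [0.1, -0.4, 0.5]
grip_width: 0.999
grip_force: 0.0
```

Request:
{"method": "drive_tool", "body": {"increments": [0,0,0,0,0,-1,0,0,0,0,0,-1,0,0,0,0,0,-1,0,0,0,0,0,-1,0,0,0,0,0,-1]}}

```text
time: 30.43
eef_pos: [0.4208, 0.0726, 0.1337]
orientation: [-0.003, 0.127, 0.992, 0.0]
contact_force: [-0.2, 0.4, -0.1]
grip_width: 0.998
grip_force: 0.0
```

Request:
{"method": "drive_tool", "body": {"increments": [0,0,0,0,0,-0.33,0,0,0,0,0,0]}}

```text
time: 30.6
eef_pos: [0.4209, 0.0724, 0.1338]
orientation: [-0.003, 0.112, 0.994, 0.0]
contact_force: [-1.0, -0.2, -0.0]
grip_width: 0.999
grip_force: 0.0
```

Run:
```python
from h import *
st();go([.4245,.0721,.0275])
w=shot('wrist'); C=cloud(w)
q=C[(np.hypot(C[...,0]-.42,C[...,1]-.073)<.06)&(w[1]>0)&(abs(C[...,2]-.04)<.004)]
print(len(q),cv2.minAreaRect((q[:,:2]*1000).astype(np.float32)),np.median(q[:,2]))
```

```text
t 30.6 p [0.4209 0.0724 0.1338] xaz 167.12 z [-0.006  0.001 -1.   ] j [ 0.17  0.19 -0.56  0.82  0.    0.39] F [-1.  -0.2 -0. ] gw 0.999 gf 0.0
toTool(m) [-0.0041  0.0005  0.1063] rows x25: [-0.1   0.01  2.66]
5126 ((417.84893798828125, 73.98307800292969), (46.04311752319336, 67.82089233398438), 77.16860961914062) 0.03967722922866526
```

Request:
{"method": "drive_tool", "body": {"increments": [-0.1,0.01,0.7,0,-0.06,0,0,0,0.8,0,0,0,0,0,0.7,0,0,0,0,0,0.4,0,0,0,0,0,0,0,0,0]}}

```text
time: 31.07
eef_pos: [0.4228, 0.0714, 0.0279]
orientation: [-0.002, 0.113, 0.994, -0.001]
contact_force: [-0.1, -0.5, 0.8]
grip_width: 0.997
grip_force: 0.0
```

Request:
{"method": "drive_tool", "body": {"increments": [0,0,0,0,0,0,0,0,0,0,0,0,0,0,0,0,0,0,0,0,0,0,0,0,0,0,0,0,0,0], "hand": 1, "force": 40}}

```text
time: 31.48
eef_pos: [0.4282, 0.0723, 0.0328]
orientation: [0.004, 0.113, 0.994, 0.001]
contact_force: [0.5, -0.4, 5.2]
grip_width: 0.533
grip_force: 41.9
```

Request:
{"method": "drive_tool", "body": {"increments": [0,0,-0.2,0,0,0,0,0,-0.3,0,0,0,0,0,0,0,0,0,0,0,0,0,0,0]}}

```text
time: 31.82
eef_pos: [0.4275, 0.0723, 0.0523]
orientation: [0.003, 0.113, 0.994, 0.001]
contact_force: [0.3, -0.3, -1.2]
grip_width: 0.53
grip_force: 41.3
```

Request:
{"method": "drive_tool", "body": {"increments": [0,0,0.25,0,0,0,0,0,0.15,0,0,0,0,0,0,0,0,0]}}

```text
time: 32.07
eef_pos: [0.4253, 0.0719, 0.0341]
orientation: [0.001, 0.113, 0.994, -0.0]
contact_force: [0.1, -0.5, -0.8]
grip_width: 0.531
grip_force: 41.2
```

```bash
python3 -c "
from h import *
st()"
```

```text
t 32.07 p [0.4253 0.0719 0.0341] xaz 167.07 z [ 0.001 -0.    -1.   ] j [ 0.17  0.32 -0.71  0.54 -0.    0.39] F [ 0.1 -0.5 -0.8] gw 0.531 gf 41.2
```

Request:
{"method": "drive_tool", "body": {"increments": [0,0,0.04,0,0,0,0,0,0,0,0,0]}}

```text
time: 32.23
eef_pos: [0.4264, 0.0721, 0.0335]
orientation: [0.002, 0.113, 0.994, 0.0]
contact_force: [-0.4, 0.4, -0.9]
grip_width: 0.533
grip_force: 41.2
```

Request:
{"method": "drive_tool", "body": {"increments": [0,0,0.03,0,0,0,0,0,0,0,0,0]}}

```text
time: 32.4
eef_pos: [0.427, 0.0722, 0.0328]
orientation: [0.002, 0.113, 0.994, 0.0]
contact_force: [-0.9, -1.0, -1.5]
grip_width: 0.531
grip_force: 41.2
```

Request:
{"method": "drive_tool", "body": {"increments": [0,0,0.02,0,0,0,0,0,0,0,0,0]}}

```text
time: 32.57
eef_pos: [0.4271, 0.0722, 0.0328]
orientation: [0.002, 0.112, 0.994, 0.0]
contact_force: [-1.9, -0.2, 7.8]
grip_width: 0.53
grip_force: 42.3
```

Request:
{"method": "drive_tool", "body": {"increments": [0,0,0.02,0,0,0,0,0,0,0,0,0]}}

```text
time: 32.73
eef_pos: [0.4271, 0.0722, 0.0327]
orientation: [0.003, 0.113, 0.994, 0.001]
contact_force: [-3.8, -0.4, 17.0]
grip_width: 0.53
grip_force: 43.4
```

Request:
{"method": "drive_tool", "body": {"increments": [0,0,0,0,0,0,0,0,0,0,0,0,0,0,0,0,0,0], "hand": -0.8}}

```text
time: 32.98
eef_pos: [0.4271, 0.0722, 0.0312]
orientation: [0.002, 0.113, 0.994, 0.0]
contact_force: [0.1, -0.1, 0.1]
grip_width: 0.897
grip_force: 0.0
```

Request:
{"method": "drive_tool", "body": {"increments": [0,0,-0.5,0,0,0,0,0,-0.9,0,0,0,0,0,-0.9,0,0,0,0,0,-0.9,0,0,0,0,0,-0.9,0,0,0]}}

```text
time: 33.4
eef_pos: [0.4256, 0.072, 0.1965]
orientation: [0.002, 0.113, 0.994, 0.0]
contact_force: [0.8, 0.6, -0.9]
grip_width: 0.901
grip_force: 0.0
```

Request:
{"method": "drive_tool", "body": {"increments": [0,0,-0.5,0,0,0,0,0,0,0,0,0,0,0,0,0,0,0,0,0,0,0,0,0]}}

```text
time: 33.73
eef_pos: [0.4253, 0.072, 0.214]
orientation: [0.001, 0.113, 0.994, 0.0]
contact_force: [-0.3, 0.4, -0.4]
grip_width: 0.899
grip_force: 0.0
```

Run:
```python
from h import *
st();feet()
w=shot('wrist'); C=cloud(w); b=shot('side'); a=shot('scene')
q=C[(np.hypot(C[...,0]-.42,C[...,1]-.073)<.06)&(w[1]>0)&(abs(C[...,2]-.04)<.004)]
print('shaker',len(q),cv2.minAreaRect((q[:,:2]*1000).astype(np.float32)),np.percentile(q[:,2],[5,50,95]))
C=cloud(b);q=C[(abs(C[...,2]-.02)<.006)&(abs(C[...,0]-.503)<.05)&(abs(C[...,1])<.05)&(b[0].min(-1)>170)];print('block',cv2.minAreaRect((q[:,:2]*1000).astype(np.float32)))
q=C[(abs(C[...,2]-.004)<.004)&(abs(C[...,0]-.43)<.1)&(abs(C[...,1]-.375)<.08)&(b[0].min(-1)>130)]; print('cover',cv2.minAreaRect((q[:,:2]*1000).astype(np.float32)),np.percentile(q[:,2],[5,95]))
save('end.png',np.hstack([cv2.resize(a[0],(400,250)),cv2.resize(b[0],(400,250))]))
```

```text
t 33.73 p [0.4253 0.072  0.214 ] xaz 167.08 z [ 0.003 -0.    -1.   ] j [ 0.17  0.12 -0.42  1.03 -0.    0.39] F [-0.3  0.4 -0.4] gw 0.899 gf 0.0
scene n 8 [(44, 402, -105, 13, 17), (43, 446, -112, 13, 18), (49, 400, -154, 14, 17), (52, 417, -177, 13, 16), (96, 432, -187, 13, 18), (7, 496, -189, 4, 5), (64, 440, -289, 14, 18), (79, 449, -369, 14, 18)]
side n 6 [(25, 403, -98, 15, 20), (30, 447, -104, 13, 19), (27, 399, -146, 12, 16), (79, 424, -174, 12, 17), (27, 439, -283, 12, 17), (21, 450, -362, 12, 17)]
shaker 2955 ((416.8229064941406, 74.85440826416016), (45.81009292602539, 67.6207046508789), 77.38349914550781) [0.03851055 0.03967843 0.04089675]
block ((503.6650390625, 3.7146968841552734), (32.00048828125, 59.39336395263672), 86.02898406982422)
cover ((429.4622802734375, 372.9251403808594), (105.15042877197266, 155.4756317138672), 76.96665954589844) [0.00238875 0.00560068]
```

View pics/end.png

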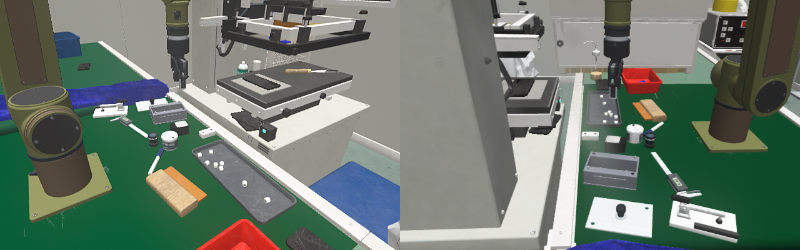

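The final view shows the cover flat at side (622,215), the shaker upright at side (615,143) and the stop block at side (590,135). The feet are spread along the tray at scene (200–267, 148–212). I'm handing in.

```bash
python3 -c "
from station import arm
print(arm.hand_in())"
```

```text
the job is handed in; nothing more can be done
None
```

I handed the job in at about 34 s: cover flat on the belt, stop block not touched, empty shaker upright on the belt, and all eight feet single in the tray, 3/3/1/1 by quarter. They were all shaken out into the first two quarters, so I moved one each into quarters 3 and 4 with the gripper (the shaker stood on the belt meanwhile), then stood it again last.

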